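Weigh the tin from behind the jars

ROBOT

A 6-joint arm with a two-finger parallel gripper is mounted at the origin on the work surface. World frame = base frame: x ahead of the robot, y to its left, z up, the work surface at z = 0. Lengths are in mm, angles in degrees, forces in N, time in s.
With the tool pointing down it reaches from about 300 to 850 mm from the base axis. Payload 4.2 kg.
Tool frame: the origin (TCP) lies at the centre of the arm's flange, where the gripper is bolted on; the fingertips stand 191 mm ahead of it and the grasp point (between the pads) lies 172 mm ahead of it; z points along the fingers, x is the direction in which the jaws open and shut, and the axes are right-handed (so a half turn about z gives the same grasp; the last joint's range is limited). The gripper opens to 91 mm and grips with 3 to 60 N. Pads are 32 mm wide; open, the fingers measure 118 mm over their backs; the gripper's body (76 mm by 178 mm) begins 60 mm behind the grasp point.
Start: joints at [-70.588, 18.312, 89.639, -0, 72.044, -1.146], TCP at [201.91, -538.382, 404.776] pointing down, gripper open.
Joint ranges: [-177.97, 177.97], [-48.28, 115.42], [12.27, 149.76], [-77.06, 257.06], [2.81, 150.46], [-146.56, 146.56]. Speed limits (degrees/s): [147.25, 147.25, 180, 180, 180, 180].

INTERFACE

Orientations are given as [roll, pitch, yaw] about the fixed x, y, z axes, in that order (R = Rz(yaw) Ry(pitch) Rx(roll)).
In Python, from workcell import telemetry, imaging, env gives the robot as it stands. The module is installed in compiled form; this text tells all that it offers.
- The arm moves only by the tool jog_arm, never from a script. Its argument "series" is a list of rows, each a list of 3 entries, a list of its own where there are three numbers: the shift along the world's x, y, z in mm, then the turn, a rotation vector about the world's x, y, z in rad, then the opening, from 0 (shut) to 1 (fully open). In form: [[[x, y, z], [ax, ay, az], jaw], ...]. A call has exactly 5 rows; each row is the pose to reach, as a shift and turn from the pose measured when the call began; what a row does not reach only later rows make up. A row lasts 1/12 s, in which the tool goes at most 41.7 mm and 7.16 degrees, less where a joint would pass 70% of its speed; a pose out of reach is approached as far as the arm can. A call with a gripper value outside its range is refused whole. The fingers move at their own pace and stop on an object; "squeeze" is the grip in N (left out, the last holds). Time passes only in rows, so rows that repeat a pose let the fingers close, or fill a call up. It gives the time, the measured TCP pose, the force and the opening at its end, in the units of the state.
- telemetry.state(): the state, without advancing time (a new reading comes with each control period).
- imaging.grab_frame(name): name is "scene" or "top"; returns a dict with "pixels" (384x512x3 uint8, red, green, blue), "fov_y" (degrees; the focal length in pixels is half the picture's height over the tangent of half this angle, whatever the lens; pixels are square), "cx", "cy" (the principal point, pixels), "R" (3x3) and "t" (3): a world point X has camera coordinates R X + t. Camera axes: x right, y down, z forward; pixel columns grow to the right and rows downward; lengths in mm; the calibration is good to about 2 mm. A picture is of the moment at which its call begins. There is no depth.
- env.job_done(): hands the job in, once; it reports no verdict.
The state is a dict: "time_s": time; "qpos": joint angles; "qvel": joint speeds; "effort": joint torques, N m; "ee_pos": TCP position; "ee_rot": TCP orientation; "force": force on the tool from outside, world axes, zero at the start; "torque": the same for the moment, N m; "gripper_width": finger opening in mm.
Only numpy, scipy, OpenCV 4.12 (cv2) and the standard library are available. Lean on these libraries where they do the work, as an engineer would, in place of code of your own. Each camera call takes 0.05 s, during which the arm holds its last target.

TASK

The small tin in the middle of the display board has to be weighed: first clear all three jars that hem it in onto the aluminium tray, then set the tin in the middle of the scale's pan, and then put each jar back upright on the very cork round it came from, well centred. Leave the tin on the scale, do not drop or knock over the jars or the tin, and leave the small white cup on the board where it is.

Things in the scene. Friction and masses are not known exactly. Their poses are not given: they have to be found in the camera images.
- tin: the small flat round steel tin with a slightly wider lid, the only low closed thing on the display board: 56 mm in diameter, 38 mm high, about 0.12 kg. It stands at the start on the small cork round in the middle of the board, hemmed in by the three jars. Origin: centre of its underside, z up.
- slim_jar: slim round jar of amber glass with a paper band and a steel lid: body 48 mm in diameter, lid 42 mm, 122 mm high in all (the lid is the top 16 mm), about 0.25 kg. At the start it stands on one of the three large cork rounds of the display board (which one varies). Origin: centre of its underside, z up.
- wide_jar: wide round jar of amber glass with a paper band and a steel lid: body 66 mm in diameter, lid 60 mm, 115 mm high in all (the lid is the top 16 mm), about 0.4 kg. At the start it stands on one of the three large cork rounds (which one varies). Origin: centre of its underside, z up.
- square_jar: square jar of amber glass with a paper band and a round steel lid: body 56 x 56 mm and 88 mm high, lid 52 mm in diameter above it, 108 mm high in all (the lid is the top 16 mm), about 0.33 kg. At the start it stands on one of the three large cork rounds (which one varies). Origin: centre of its underside, z up. x and y are square to its flat faces.
- display: dark wooden display board, fixed, 16 mm thick, spanning x -110 to 130 and y -135 to 135 mm in its own frame (origin on its underside). Flat cork rounds on top mark the places, (x, y) in mm in its frame: three large, 74 mm across, at (-55, 0), (20, 85), (20, -85) for the jars, one small, 64 mm across, at (20, 0) for the tin. At the start all stand centred on them.
- tray: flat rectangular aluminium tray, fixed, the side area, empty at the start: 300 mm (its x) by 150 mm (its y), floor 4 mm thick, rim 10 mm high and 4 mm wide all round. It stands to the left or the right of the display board, the scale on the other side. Origin: centre of its underside; its floor is at z = 4 mm.
- scale: white shop scale, fixed, with a round steel pan 144 mm in diameter whose flat top is 46 mm above the counter; its keys and readout lie towards its -x side. Footprint 210 mm (x from -130 to +80 mm) by 180 mm (y). Origin: on the counter, under the centre of the pan.
- cup: small white ceramic cup, 48 mm across at the rim, 42 mm high, standing at the back of the display board beyond the tin (about 78 mm from it along the board's x). To be left alone. Origin: centre of its underside.

How it is judged:
By the outcome, as a careful person would: the job done as asked, in the order asked, and still so for the second after the job is handed in, with the robot touching nothing.
It also fails if it takes over 147 s, if anything falls off the work surface, if the arm or the gripper's body presses on something with over 40 N, if the wrist force passes 120 N, or if a joint passes its speed limit or range.

## Working session

There is one attempt and no reset: what is moved stays moved. The work goes in short steps, Python scripts to look and compute and a tool call to move; the robot and the scene stay as the last step left them, time stands still between calls to the robot, and variables do not carry over. Pictures are saved under pics/ and viewed, and the job is handed in when it is done.

Besides the shell and the picture viewer there is one more tool, called after "Call:" in YAML: its name, and indented under it one key for each argument. jog_arm: Moves the arm, as the interface text tells. Its arguments: {"type":"object","properties":{"series":{"type":"array"},"squeeze":{"type":"number"}},"required":["series"]}

```bash
mkdir -p pics
cat > h.py <<'E'
import numpy as np, cv2
from workcell import telemetry, imaging, env
def grab(name,fn):
    f=imaging.grab_frame(name); np.savez('pics/'+fn+'.npz',**f); cv2.imwrite('pics/'+fn+'.png',f['pixels'][:,:,::-1]); return f
def K(f):
    h=f['pixels'].shape[0]; return h/2/np.tan(np.radians(f['fov_y'])/2)
def ray(f,u,v,z):
    R=np.array(f['R']);t=np.array(f['t']);k=K(f)
    d=R.T@np.array([(u-f['cx'])/k,(v-f['cy'])/k,1]);c=-R.T@t
    return c+d*(z-c[2])/d[2]
def proj(f,P):
    R=np.array(f['R']);t=np.array(f['t']);k=K(f)
    P=np.atleast_2d(P)@R.T+t
    return np.c_[f['cx']+k*P[:,0]/P[:,2],f['cy']+k*P[:,1]/P[:,2]]
def crop(f,fn,u0,v0,u1,v1,s):
    cv2.imwrite('pics/'+fn+'.png',cv2.resize(f['pixels'][v0:v1,u0:u1,::-1],None,fx=s,fy=s,interpolation=cv2.INTER_CUBIC))
E
python3 - <<'E'
from h import *
s=telemetry.state();print(s)
for n in('scene','top'):
    f=grab(n,n+'0'); print(n,f['fov_y'],f['cx'],f['cy'],np.round(-np.array(f['R']).T@f['t']),np.round(f['R'],3))
E
```

```text
{'time_s': 0.0, 'qpos': array([-7.05905479e+01,  1.83509966e+01,  8.97073570e+01,  4.17223105e-04,
        7.20425597e+01, -1.14730651e+00]), 'qvel': array([ 0.0218177 ,  0.0001122 ,  0.07093888, -0.04682432, -0.01251927,
       -0.07333118]), 'effort': array([-2.35036074e-03, -4.12476790e+01, -2.31978124e+01,  7.23236147e-02,
        4.57358616e-02, -1.33881108e-04]), 'ee_pos': array([ 201.8341575 , -538.22894903,  403.91999484]), 'ee_rot': array([-1.79997583e+02,  1.00885199e-01, -6.94433683e+01]), 'force': array([0.41653536, 0.06996946, 0.83609539]), 'torque': array([-0.04613798, -0.04403026, -0.03080613]), 'gripper_width': 91.17176130599951}
scene 49.078961889031575 259.84569551925017 182.36467457665583 [1263.  641.  710.] [[-0.691  0.723 -0.003]
 [ 0.417  0.395 -0.819]
 [-0.591 -0.567 -0.574]]
top 48.915690689362236 255.20747288316505 194.03622402569533 [ 424.   -6. 1105.] [[-0.024 -0.999 -0.025]
 [-0.986  0.027 -0.162]
 [ 0.163  0.021 -0.986]]
```

View pics/scene0.png

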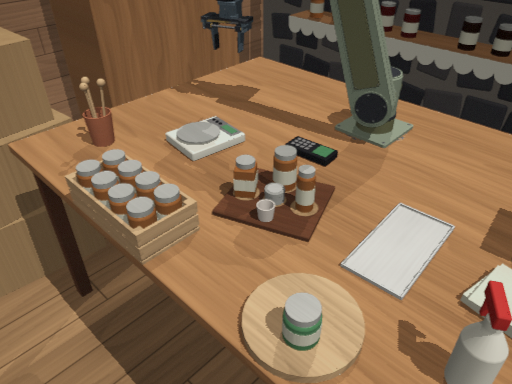

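View pics/top0.png

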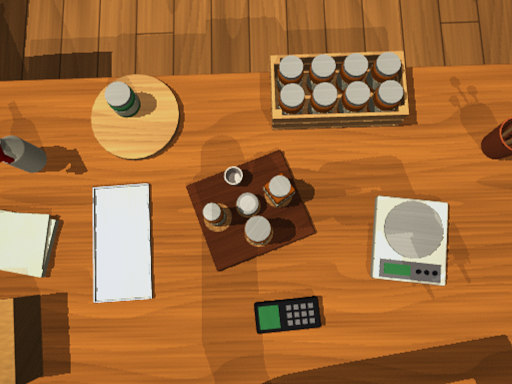

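The top view shows the tray at the left (122,242), which is +y. The board is in the middle (250,210), and the scale is at the right (412,240). Now I'll enlarge.

Run:
```python
from h import *
f=dict(np.load('pics/top0.npz'))
crop(f,'t1',175,140,325,280,5)
crop(f,'t2',80,170,170,310,4)
crop(f,'t3',365,185,460,295,5)
f=dict(np.load('pics/scene0.npz'))
crop(f,'s1',205,135,345,240,5)
```

```text
(no output)
```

View pics/t1.png

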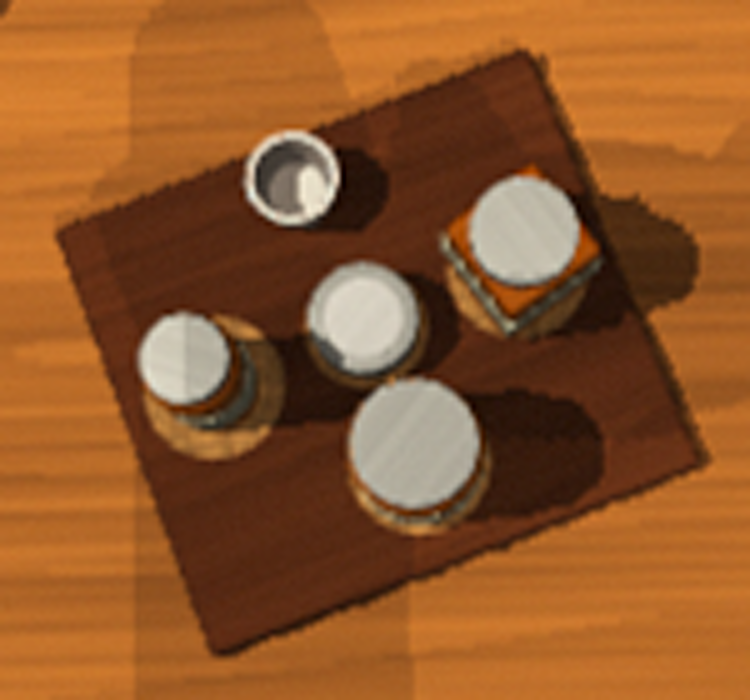

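View pics/t2.png

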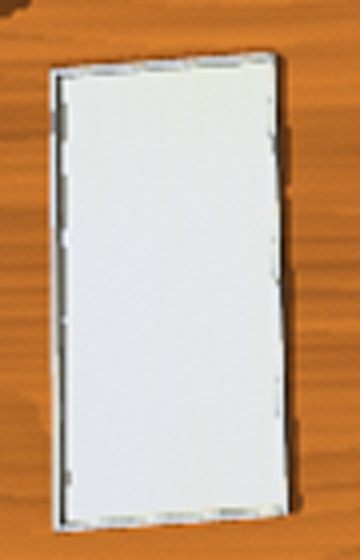

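View pics/t3.png

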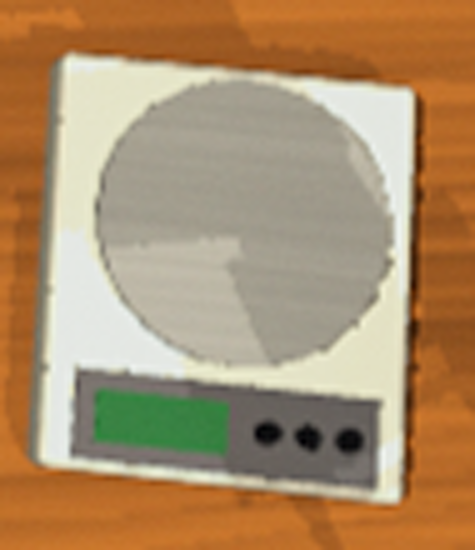

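View pics/s1.png

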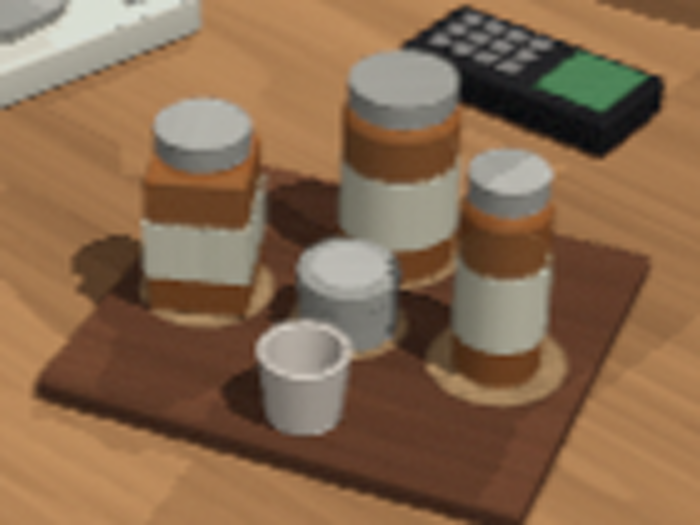

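```bash
cat >> h.py <<'E'
def un(pt,u0,v0,s): return ((pt[0]+.5)/s-.5+u0,(pt[1]+.5)/s-.5+v0)
def fitrect(W,L):
    # W world pts, L local pts -> rigid 2D
    W=np.array(W)[:,:2];L=np.array(L,float);wm=W.mean(0);lm=L.mean(0)
    a=L-lm;b=W-wm
    th=np.arctan2((a[:,0]*b[:,1]-a[:,1]*b[:,0]).sum(),(a*b).sum())
    R=np.array([[np.cos(th),-np.sin(th)],[np.sin(th),np.cos(th)]])
    t=wm-R@lm
    return th,R,t,W-(L@R.T+t)
E
python3 - <<'E'
from h import *
f=dict(np.load('pics/top0.npz'))
c=[(58,235),(525,52),(705,462),(220,655)]
W=[ray(f,*un(p,175,140,5),16) for p in c]
th,R,t,res=fitrect(W,[(130,135),(130,-135),(-110,-135),(-110,135)])
print('board',np.degrees(th),t,res.round(1))
for n,l in dict(wide=(-55,0),slim=(20,85),square=(20,-85),tin=(20,0),cup=(98,0)).items(): print(n,(R@l+t).round(1))
for n,p,z in(('slim',(184,358),140),('wide',(415,444),133),('sq',(525,231),126),('tin',(363,318),56),('cup',(292,179),58)):
    print('img',n,ray(f,*un(p,175,140,5),z).round(1))
c=[(52,70),(275,55),(289,514),(56,528)]
W=[ray(f,*un(p,80,170,4),10) for p in c]
th,R,t,res=fitrect(W,[(150,75),(150,-75),(-150,-75),(-150,75)])
print('tray',np.degrees(th),t,res.round(1)); 
c=[(65,55),(415,88),(402,502),(37,465)]
print('pan',ray(f,*un((245,222),365,185,5),46).round(1))
for a,b in(((97,222),(391,222)),((245,80),(245,366))): print(np.linalg.norm(ray(f,*un(a,365,185,5),46)-ray(f,*un(b,365,185,5),46)))
# scene cross-check
g=dict(np.load('pics/scene0.npz'))
c=[(36,388),(650,262)]
for p in c: print('scene corner',ray(g,*un(p,205,135,5),16).round(1))
for n,p,z in(('slim',(511,171),140),('wide',(404,78),133),('sq',(203,128),126),('tin',(348,267),56)):
    print('scene',n,ray(g,*un(p,205,135,5),z).round(1))
E
```

```text
board 20.536109030396076 [555.28487692  29.02570466] [[-1.1 -2. ]
 [-4.   2.1]
 [ 1.   1.2]
 [ 4.  -1.2]]
wide [503.8   9.7]
slim [544.2 115.6]
square [603.8 -43.6]
tin [574.  36.]
cup [647.1  63.4]
img slim [545.9 117.2 140. ]
img wide [504.1  11.7 133. ]
img sq [603.6 -42.4 126. ]
img tin [574.3  37.6  56. ]
img cup [646.2  72.1  58. ]
tray 2.634052897781465 [489.77884659 368.61607517] [[-0.8 -0.1]
 [-1.8  0.5]
 [ 0.6  0.1]
 [ 2.  -0.6]]
pan [ 499.8 -374.2   46. ]
144.741629865072
142.3087168757221
scene corner [733.4 -42.1  16. ]
scene corner [420.3 124.6  16. ]
scene slim [554.5 121.8 140. ]
scene wide [513.7  16.8 133. ]
scene sq [615.5 -33.7 126. ]
scene tin [582.8  40.5  56. ]
```

Call:
jog_arm:
  series:
    - [[19, 36, 0], [0, 0, 0], 1]
    - [[38, 72, 0], [0, 0, 0], 1]
    - [[57, 108, 0], [0, 0, 0], 1]
    - [[76, 144, 0], [0, 0, 0], 1]
    - [[95, 180, 0], [0, 0, 0], 1]
  squeeze: 20

```text
time_s: 0.52
ee_pos: [297.1, -356.5, 403.6]
ee_rot: [180.0, 0.1, -69.5]
force: [0.5, -0.1, -0.3]
gripper_width: 91.2
```

Run:
```python
from h import *
f=dict(np.load('pics/top0.npz'))
c=dict(top=(530,168),right=(602,250),bottom=(510,322),left=(443,238))
W=np.array([ray(f,*un(p,175,140,5),105)[:2] for p in c.values()])
print(W.round(1),W.mean(0)); 
for i in range(4):
    d=W[(i+1)%4]-W[i]; print(np.linalg.norm(d),np.degrees(np.arctan2(d[1],d[0])))
```

```text
[[638.3 -46.6]
 [597.1 -79.8]
 [563.5 -34.6]
 [605.1  -3.7]] [601.01451298 -41.17344585]
52.858761759146496 -141.1676241167118
56.343735050442845 126.6781865258768
51.86184782834629 36.56354838096351
54.261556617884104 -52.30843590517855
```

Call:
jog_arm:
  series:
    - [[18, 36, 0], [0, 0, 0], 1]
    - [[36, 72, 0], [0, 0, 0], 1]
    - [[54, 108, 0], [0, 0, 0], 1]
    - [[72, 144, 0], [0, 0, 0], 1]
    - [[90, 180, 0], [0, 0, 0], 1]

```text
time_s: 0.93
ee_pos: [387.3, -174.5, 403.5]
ee_rot: [180.0, 0.1, -69.5]
force: [1.3, -0.7, 0.1]
gripper_width: 91.2
```

Call:
jog_arm:
  series:
    - [[18, 36, 0], [0, 0, 0], 1]
    - [[36, 72, 0], [0, 0, 0], 1]
    - [[54, 108, 0], [0, 0, 0], 1]
    - [[72, 144, 0], [0, 0, 0], 1]
    - [[90, 180, 0], [0, 0, 0], 1]

```text
time_s: 1.35
ee_pos: [477.6, 7.6, 403.3]
ee_rot: [180.0, 0.1, -69.5]
force: [0.4, -0.4, -0.0]
gripper_width: 91.2
```

Call:
jog_arm:
  series:
    - [[18, 36, 0], [0, 0, 0], 1]
    - [[36, 72, 0], [0, 0, 0], 1]
    - [[54, 108, 0], [0, 0, 0], 1]
    - [[69, 114, 0], [0, 0, 0], 1]
    - [[69, 114, 0], [0, 0, 0], 1]

```text
time_s: 1.77
ee_pos: [548.6, 124.2, 402.3]
ee_rot: [-180.0, 0.1, -69.3]
force: [0.4, 0.3, 0.1]
gripper_width: 91.5
```

Run:
```python
from h import *
s=telemetry.state();print(s['ee_pos'],s['ee_rot'],s['qpos'])
for n in('scene','top'):
    f=grab(n,n+'1')
    # fingertip corners predicted
    y=np.radians(s['ee_rot'][2]);jx=np.array([np.cos(y),np.sin(y),0]);p=np.array([-np.sin(y),np.cos(y),0])
    for w in(-45.5,45.5):print(n,proj(f,s['ee_pos']+jx*w-[0,0,191]).round(1))
g=dict(np.load('pics/scene1.npz'));crop(g,'s2',205,75,345,215,5)
g=dict(np.load('pics/top1.npz'));crop(g,'t4',165,130,315,270,5)
```

```text
[548.56430461 124.17654233 402.31683145] [-1.79992525e+02  1.44044783e-01 -6.92807059e+01] [11.54635956 17.273221   91.52543099  0.15146043 71.21699227 80.77828725]
scene [[329.6 146.8]]
scene [[292.9 139.5]]
top [[184.1 214. ]]
top [[223.6 198. ]]
```

View pics/s2.png

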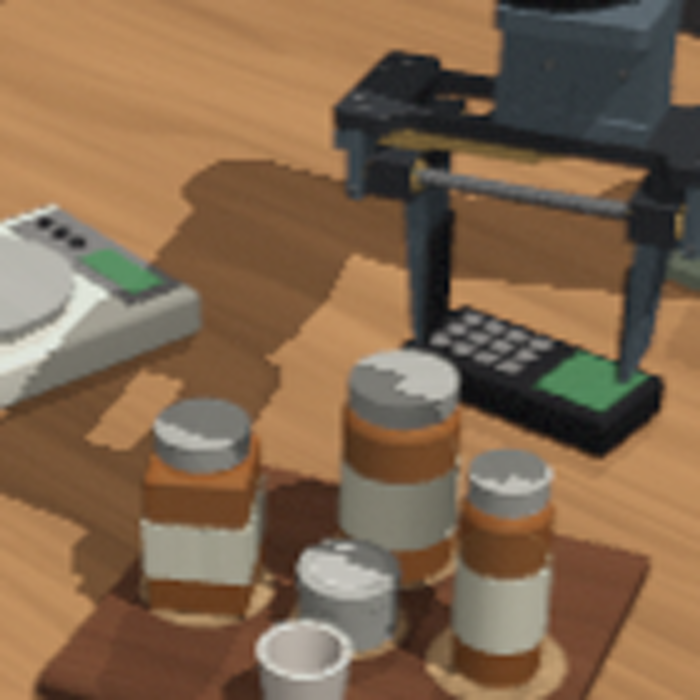

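View pics/t4.png

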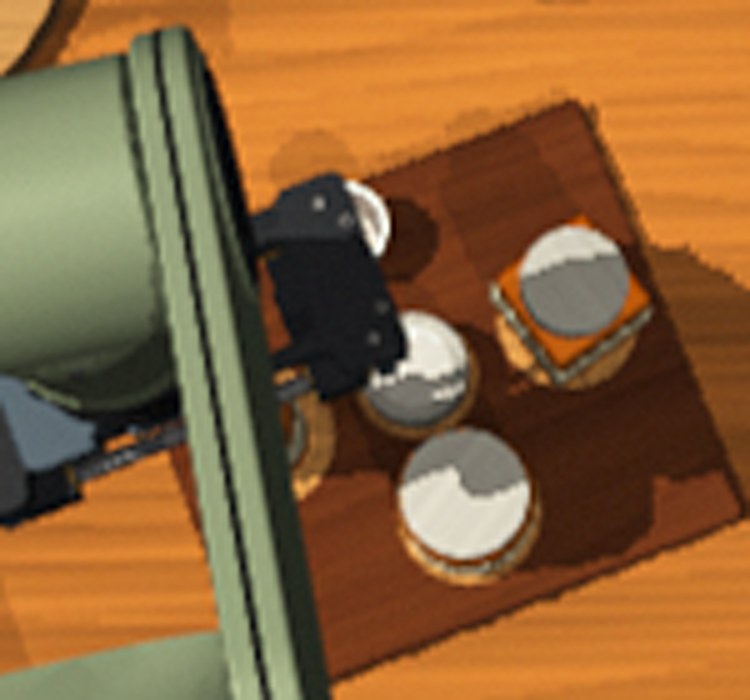

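Call:
jog_arm:
  series:
    - [[-3, -7, -15], [0, 0, 0], 1]
    - [[-3, -7, -30], [0, 0, 0], 1]
    - [[-3, -7, -45], [0, 0, 0], 1]
    - [[-3, -7, -45], [0, 0, 0], 1]
    - [[-3, -7, -45], [0, 0, 0], 1]

```text
time_s: 2.28
ee_pos: [542.6, 113.5, 357.2]
ee_rot: [179.7, 0.2, -69.5]
force: [0.7, -0.0, 0.5]
gripper_width: 91.3
```

Run:
```python
from h import *
s=telemetry.state();print(s['ee_pos'],s['ee_rot'],s['qpos'])
g=grab('scene','scene2')
crop(g,'s3',235,75,345,215,5)
```

```text
[542.59352375 113.52776559 357.24195433] [ 1.79705526e+02  1.53458194e-01 -6.95359672e+01] [10.60257427 18.5125033  96.53503356  0.11092972 65.26890984 80.09146029]
```

View pics/s3.png

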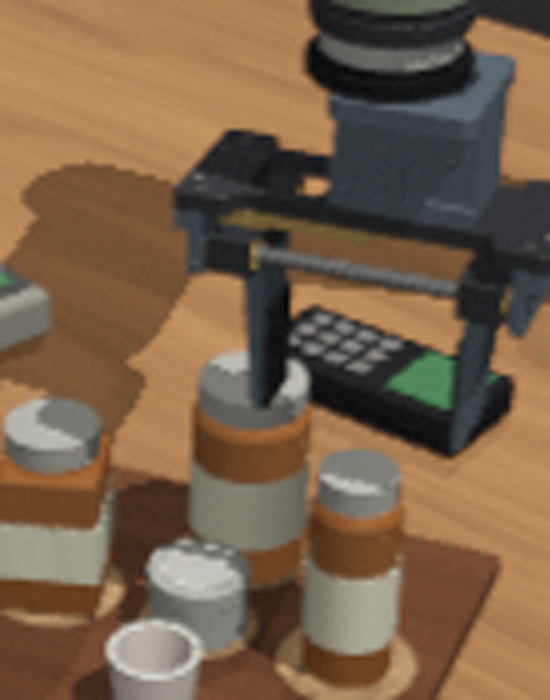

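Call:
jog_arm:
  series:
    - [[3, 3.5, -10], [0, 0, 0], 1]
    - [[3, 3.5, -25], [0, 0, 0], 1]
    - [[3, 3.5, -40], [0, 0, 0], 1]
    - [[3, 3.5, -50], [0, 0, 0], 1]
    - [[3, 3.5, -50], [0, 0, 0], 1]

```text
time_s: 2.75
ee_pos: [545.5, 117.2, 306.2]
ee_rot: [179.6, 0.2, -69.5]
force: [-0.5, 1.2, -0.5]
gripper_width: 91.4
```

Call:
jog_arm:
  series:
    - [[0, 0, 0], [0, 0, 0], 1]
    - [[0, 0, 0], [0, 0, 0], 1]
    - [[0, 0, 0], [0, 0, 0], 1]
    - [[0, 0, 0], [0, 0, 0], 1]
    - [[0, 0, 0], [0, 0, 0], 1]

```text
time_s: 3.17
ee_pos: [545.7, 117.3, 306.8]
ee_rot: [179.7, 0.2, -69.5]
force: [0.7, -0.6, -0.3]
gripper_width: 91.4
```

Call:
jog_arm:
  series:
    - [[0, 0, -12], [0.001, -0.002, 0], 1]
    - [[0, 0, -24], [0.002, -0.005, 0], 1]
    - [[0, 0, -36], [0.002, -0.005, 0], 1]
    - [[0, 0, -47], [0.002, -0.005, 0], 1]
    - [[0, 0, -47], [0.002, -0.005, 0], 1]

```text
time_s: 3.58
ee_pos: [545.0, 117.1, 258.2]
ee_rot: [179.8, 0.2, -69.5]
force: [0.4, -1.1, -0.0]
gripper_width: 91.0
```

Run:
```python
from h import *
s=telemetry.state();print(s['ee_pos'],s['ee_rot'],s['force'])
g=grab('scene','scene3')
crop(g,'s4',235,95,345,215,5)
```

```text
[545.03862396 117.12876895 258.16803469] [179.79368021   0.19767924 -69.52450587] [ 0.36370041 -1.08688876 -0.02084565]
```

View pics/s4.png

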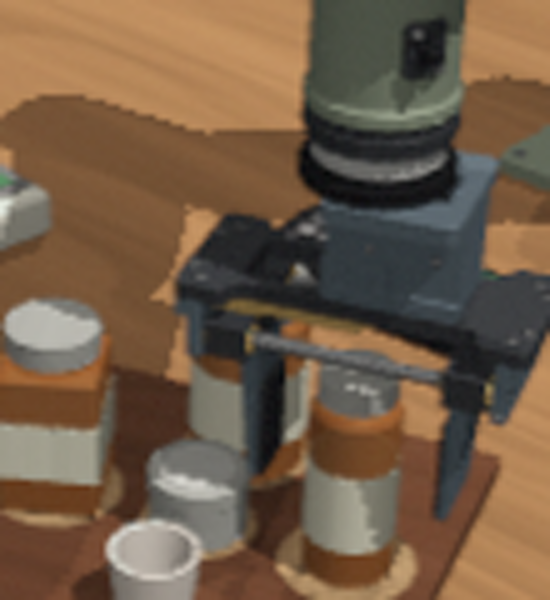

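Call:
jog_arm:
  series:
    - [[0, 0, 0], [0, 0, 0], 0.6]
    - [[0, 0, 0], [0, 0, 0], 0.4]
    - [[0, 0, 0], [0, 0, 0], 0.3]
    - [[0, 0, 0], [0, 0, 0], 0.3]
    - [[0, 0, 0], [0, 0, 0], 0.3]
  squeeze: 22

```text
time_s: 4.05
ee_pos: [545.5, 117.2, 259.7]
ee_rot: [179.9, 0.2, -69.5]
force: [0.2, -0.2, -0.3]
gripper_width: 61.0
```

Call:
jog_arm:
  series:
    - [[0, 0, 0], [0, 0, 0], 0.3]
    - [[0, 0, 0], [0, 0, 0], 0.3]
    - [[0, 0, 4], [0, 0, 0], 0.3]
    - [[0, 0, 8], [0, 0, 0], 0.3]
    - [[0, 0, 12], [0, 0, 0], 0.3]

```text
time_s: 4.47
ee_pos: [545.4, 117.2, 271.8]
ee_rot: [179.9, 0.2, -69.5]
force: [-0.1, -0.4, -2.2]
gripper_width: 47.5
```

Call:
jog_arm:
  series:
    - [[0, 8, 30], [0, 0, 0], 0.3]
    - [[6, 40, 50], [0, 0, 0], 0.3]
    - [[12, 75, 58], [0, 0, 0], 0.3]
    - [[18, 110, 58], [0, 0, 0], 0.3]
    - [[24, 145, 58], [0, 0, 0], 0.3]

```text
time_s: 4.88
ee_pos: [569.5, 263.6, 331.2]
ee_rot: [-180.0, 0.2, -69.6]
force: [0.7, 0.5, -2.6]
gripper_width: 47.6
```

Call:
jog_arm:
  series:
    - [[6, 35, 0], [0, 0, 0], 0.3]
    - [[12, 70, 0], [0, 0, 0], 0.3]
    - [[15, 100, 0], [0, 0, 0], 0.3]
    - [[15, 109, 0], [0, 0, 0], 0.3]
    - [[15, 109, 0], [0, 0, 0], 0.3]

```text
time_s: 5.3
ee_pos: [584.1, 375.1, 330.6]
ee_rot: [-180.0, 0.2, -69.4]
force: [0.7, 0.1, -3.0]
gripper_width: 47.8
```

Call:
jog_arm:
  series:
    - [[0, 0, -15], [0, 0, 0], 0.3]
    - [[0, 0, -30], [0, 0, 0], 0.3]
    - [[0, 0, -45], [0, 0, 0], 0.3]
    - [[0, 0, -55], [0, 0, 0], 0.3]
    - [[0, 0, -55], [0, 0, 0], 0.3]

```text
time_s: 5.72
ee_pos: [583.5, 373.5, 273.0]
ee_rot: [179.7, 0.1, -69.4]
force: [0.3, -0.6, -3.7]
gripper_width: 47.7
```

Run:
```python
from h import *
s=telemetry.state();print(s['ee_pos'],s['ee_rot'],s['force'],s['gripper_width'])
g=grab('scene','scene4')
crop(g,'s5',335,95,465,305,3)
```

```text
[583.45860375 373.46271419 273.00768341] [ 1.79668276e+02  1.32913350e-01 -6.94383798e+01] [ 0.32140151 -0.57349516 -3.73849335] 47.728756934069054
```

View pics/s5.png

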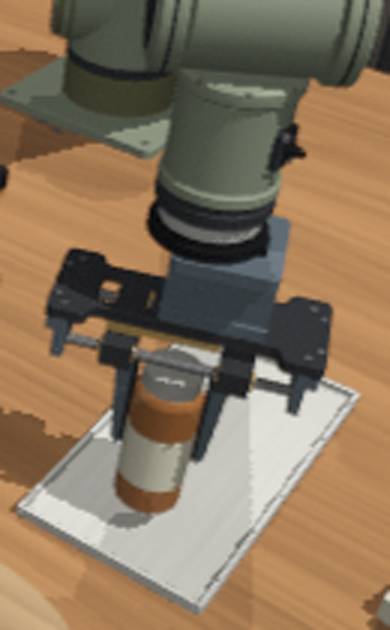

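Call:
jog_arm:
  series:
    - [[0, 0, -6], [0.002, -0.005, 0], 0.3]
    - [[0, 0, -12], [0.002, -0.005, 0], 0.3]
    - [[0, 0, -18], [0.002, -0.005, 0], 0.3]
    - [[0, 0, -21], [0.002, -0.005, 0], 0.3]
    - [[0, 0, -22], [0.002, -0.005, 0], 0.3]

```text
time_s: 6.18
ee_pos: [583.7, 373.7, 251.8]
ee_rot: [-179.9, 0.2, -69.4]
force: [0.0, -0.7, -1.9]
gripper_width: 47.8
```

Call:
jog_arm:
  series:
    - [[0, 0, -0.5], [0, 0, 0], 0.3]
    - [[0, 0, -1], [0, 0, 0], 0.3]
    - [[0, 0, -2], [0, 0, 0], 0.3]
    - [[0, 0, -2.5], [0, 0, 0], 0.3]
    - [[0, 0, -3], [0, 0, 0], 0.3]

```text
time_s: 6.6
ee_pos: [583.8, 373.8, 248.9]
ee_rot: [-179.9, 0.2, -69.4]
force: [0.4, 0.2, -3.1]
gripper_width: 48.1
```

Call:
jog_arm:
  series:
    - [[0, 0, -0.5], [0, 0, 0], 0.3]
    - [[0, 0, -1], [0, 0, 0], 0.3]
    - [[0, 0, -1.5], [0, 0, 0], 0.3]
    - [[0, 0, -2], [0, 0, 0], 0.3]
    - [[0, 0, -2.5], [0, 0, 0], 0.3]

```text
time_s: 7.02
ee_pos: [583.9, 373.8, 247.9]
ee_rot: [-179.8, 0.2, -69.4]
force: [-2.7, -2.3, 8.1]
gripper_width: 47.6
```

Call:
jog_arm:
  series:
    - [[0, 0, -0.3], [0, 0, 0], 0.3]
    - [[0, 0, -0.6], [0, 0, 0], 0.3]
    - [[0, 0, -0.9], [0, 0, 0], 0.3]
    - [[0, 0, -1.2], [0, 0, 0], 0.3]
    - [[0, 0, -1.5], [0, 0, 0], 0.3]

```text
time_s: 7.43
ee_pos: [584.1, 373.9, 247.9]
ee_rot: [-179.7, 0.2, -69.4]
force: [-2.5, -2.4, 8.4]
gripper_width: 47.5
```

Call:
jog_arm:
  series:
    - [[0, 0, 0.5], [0, 0, 0], 0.55]
    - [[0, 0, 0.5], [0, 0, 0], 0.7]
    - [[0, 0, 0.5], [0, 0, 0], 1]
    - [[0, 0, 0.5], [0, 0, 0], 1]
    - [[0, 0, 0.5], [0, 0, 0], 1]

```text
time_s: 7.85
ee_pos: [584.0, 373.9, 247.9]
ee_rot: [-179.8, 0.2, -69.4]
force: [-0.8, -0.0, 0.9]
gripper_width: 73.7
```

Call:
jog_arm:
  series:
    - [[0, 0, 0.5], [0, 0, 0], 1]
    - [[0, 0, 15], [0, 0, 0], 1]
    - [[0, 0, 45], [0, 0, 0], 1]
    - [[0, 0, 80], [0, 0, 0], 1]
    - [[0, 0, 110], [0, 0, 0], 1]

```text
time_s: 8.27
ee_pos: [584.1, 373.9, 359.4]
ee_rot: [-179.8, 0.2, -69.4]
force: [0.4, 0.9, 1.0]
gripper_width: 91.3
```

Call:
jog_arm:
  series:
    - [[0, -41, 0], [0, 0, 0.05], 1]
    - [[0, -82, 0], [0, 0, 0.1], 1]
    - [[0, -123, 0], [0, 0, 0.15], 1]
    - [[0, -164, 0], [0, 0, 0.2], 1]
    - [[0, -205, 0], [0, 0, 0.25], 1]

```text
time_s: 8.68
ee_pos: [583.6, 167.3, 359.5]
ee_rot: [-179.8, 0.2, -54.9]
force: [1.0, 0.3, -0.4]
gripper_width: 91.1
```

Call:
jog_arm:
  series:
    - [[4, -41, 0], [0, 0, 0.02], 1]
    - [[8, -82, 0], [0, 0, 0.04], 1]
    - [[12, -123, 0], [0, 0, 0.04], 1]
    - [[16, -164, 0], [0, 0, 0.04], 1]
    - [[20, -204, 0], [0, 0, 0.04], 1]

```text
time_s: 9.1
ee_pos: [603.4, -38.9, 359.6]
ee_rot: [-179.8, 0.2, -52.6]
force: [0.8, -0.1, 0.2]
gripper_width: 91.1
```

Run:
```python
from h import *
s=telemetry.state();print(s['ee_pos'],s['ee_rot'],s['force'],s['gripper_width'])
g=grab('scene','scene5')
crop(g,'s6',205,65,445,265,3)
g=grab('top','top5');crop(g,'t5',80,130,320,310,3)
```

```text
[603.36652425 -38.88196046 359.56394571] [-1.79762242e+02  1.67474577e-01 -5.26494550e+01] [ 0.81407324 -0.06463425  0.24945526] 91.11703404610361
```

View pics/s6.png

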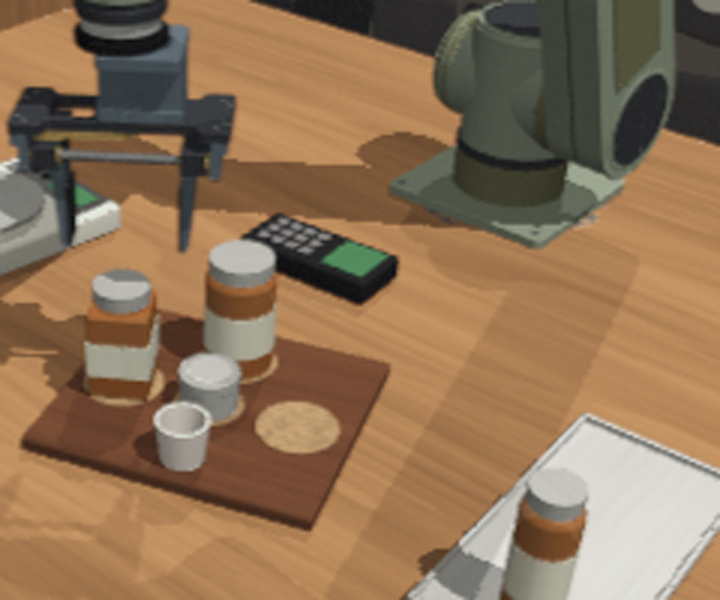

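View pics/t5.png

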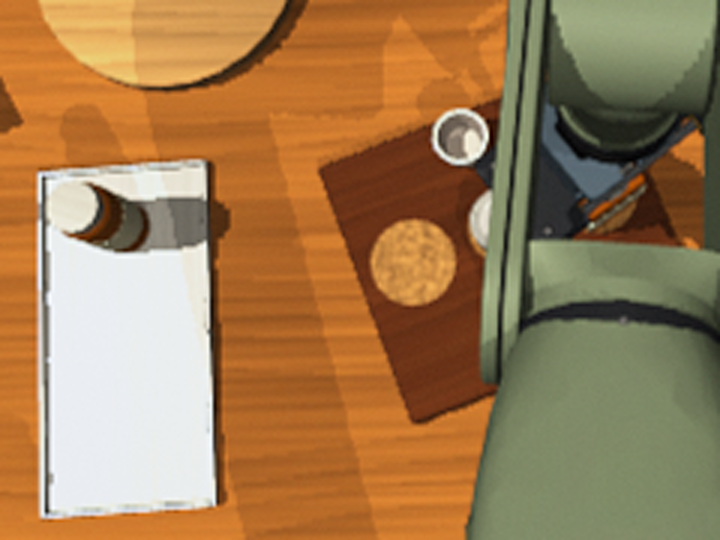

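The slim jar stands in the tray at crop pixel (76,209), and its freed cork is centred at (413,262). I'll use the known release pose to check the top camera.

Run:
```python
from h import *
g=dict(np.load('pics/top5.npz'))
print('cork',ray(g,*un((413,262),80,130,3),18),'slim lid',ray(g,*un((75.5,209),80,130,3),126))
hsv=cv2.cvtColor(g['pixels'],cv2.COLOR_RGB2HSV)
crop(g,'t6',190,190,250,250,10); crop(g,'t7',85,175,145,235,10)
```

```text
cork [545.79081609 117.39960733  18.        ] slim lid [582.73210258 371.67556416 126.        ]
```

View pics/t6.png

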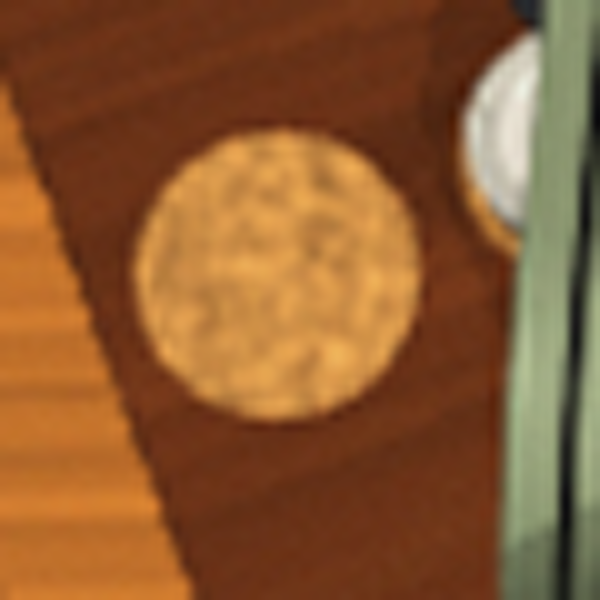

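View pics/t7.png

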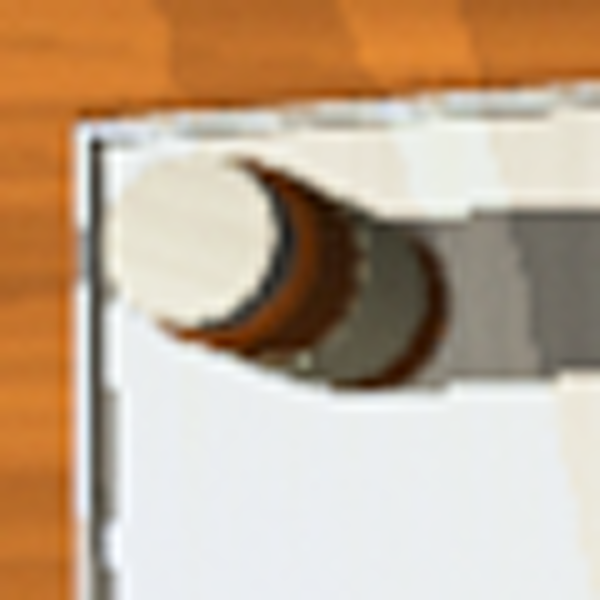

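Call:
jog_arm:
  series:
    - [[0, -3.6, -10], [0, 0, 0], 1]
    - [[0, -3.6, -25], [0, 0, 0], 1]
    - [[0, -3.6, -40], [0, 0, 0], 1]
    - [[0, -3.6, -45], [0, 0, 0], 1]
    - [[0, -3.6, -45], [0, 0, 0], 1]

```text
time_s: 9.62
ee_pos: [603.3, -44.6, 312.3]
ee_rot: [180.0, 0.2, -52.9]
force: [-0.4, -0.0, -0.4]
gripper_width: 91.2
```

Run:
```python
from h import *
s=telemetry.state();print(s['ee_pos'],s['ee_rot'],s['force'],s['gripper_width'])
g=grab('scene','scene6')
crop(g,'s7',205,75,315,215,5)
```

```text
[603.29848501 -44.58509888 312.26573657] [179.99910773   0.22033329 -52.91831776] [-0.42752926 -0.0192064  -0.4228943 ] 91.20056335920772
```

View pics/s7.png

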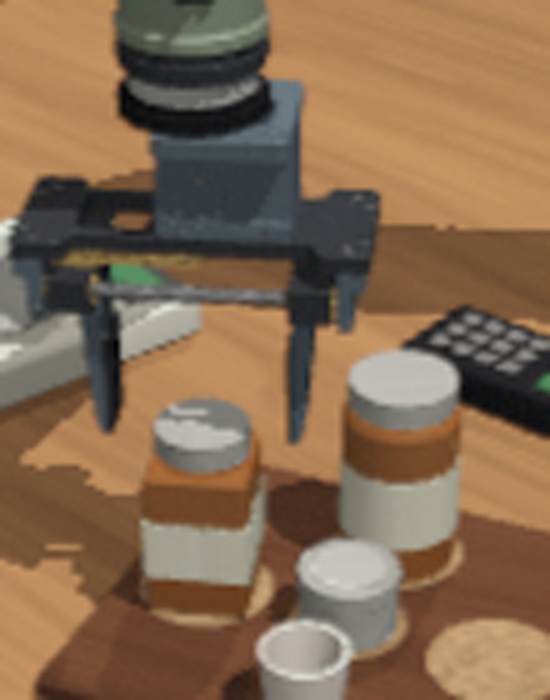

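Call:
jog_arm:
  series:
    - [[0, 2, -10], [0, 0, 0.003], 1]
    - [[0, 2, -25], [0, 0, 0.004], 1]
    - [[0, 2, -40], [0, 0, 0.004], 1]
    - [[0, 2, -54], [0, 0, 0.004], 1]
    - [[0, 2, -54], [0, 0, 0.004], 1]

```text
time_s: 10.08
ee_pos: [602.9, -42.0, 257.0]
ee_rot: [179.9, 0.3, -52.6]
force: [-0.9, -0.8, -0.6]
gripper_width: 91.2
```

Call:
jog_arm:
  series:
    - [[0, 0, 0], [0, 0, 0], 0.75]
    - [[0, 0, 0], [0, 0, 0], 0.65]
    - [[0, 0, 0], [0, 0, 0], 0.55]
    - [[0, 0, 0], [0, 0, 0], 0.45]
    - [[0, 0, 0], [0, 0, 0], 0.4]
  squeeze: 25

```text
time_s: 10.5
ee_pos: [603.2, -42.1, 257.8]
ee_rot: [180.0, 0.2, -52.6]
force: [1.5, -1.8, 1.6]
gripper_width: 60.6
```

Call:
jog_arm:
  series:
    - [[0, 0, 0], [0, 0, 0], 0.4]
    - [[0, 0, 0], [0, 0, 0], 0.4]
    - [[0, 0, 0], [0, 0, 0], 0.4]
    - [[0, 0, 0], [0, 0, 0], 0.4]
    - [[0, 0, 0], [0, 0, 0], 0.4]

```text
time_s: 10.92
ee_pos: [603.3, -42.2, 258.1]
ee_rot: [-180.0, 0.2, -52.6]
force: [0.7, -0.6, 2.0]
gripper_width: 56.2
```

Call:
jog_arm:
  series:
    - [[0, 0, 10], [0, 0, 0], 0.4]
    - [[0, 0, 40], [0, 0, 0], 0.4]
    - [[0, 0, 75], [0, 0, 0], 0.4]
    - [[-5, 20, 95], [0, 0, 0], 0.4]
    - [[-12, 55, 95], [0, 0, 0], 0.4]

```text
time_s: 11.33
ee_pos: [592.7, 11.0, 358.6]
ee_rot: [-179.6, -0.2, -52.9]
force: [2.2, 0.6, -2.9]
gripper_width: 56.2
```

Call:
jog_arm:
  series:
    - [[-10, 38, 0], [0, 0, 0], 0.4]
    - [[-20, 76, 0], [0, 0, 0], 0.4]
    - [[-30, 114, 0], [0, 0, 0], 0.4]
    - [[-40, 152, 0], [0, 0, 0], 0.4]
    - [[-50, 190, 0], [0, 0, 0], 0.4]

```text
time_s: 11.75
ee_pos: [541.4, 202.6, 358.7]
ee_rot: [-179.6, -0.2, -52.9]
force: [1.2, 0.4, -3.0]
gripper_width: 56.1
```

Call:
jog_arm:
  series:
    - [[-10, 38, 0], [0, 0, 0], 0.4]
    - [[-20, 76, 0], [0, 0, 0], 0.4]
    - [[-30, 114, 0], [0, 0, 0], 0.4]
    - [[-45, 152, 0], [0, 0, 0], 0.4]
    - [[-50, 164, 0], [0, 0, 0], 0.4]

```text
time_s: 12.17
ee_pos: [489.0, 371.1, 358.5]
ee_rot: [-179.7, 0.0, -52.7]
force: [-0.0, 0.2, -3.1]
gripper_width: 55.8
```

Call:
jog_arm:
  series:
    - [[0, 0, 0], [0, 0, 0], 0.4]
    - [[0, 0, -20], [0, 0, 0], 0.4]
    - [[0, 0, -50], [0, 0, 0], 0.4]
    - [[0, 0, -70], [0, 0, 0], 0.4]
    - [[0, 0, -70], [0, 0, 0], 0.4]

```text
time_s: 12.58
ee_pos: [487.9, 368.8, 283.8]
ee_rot: [179.7, -0.0, -52.7]
force: [-0.8, -0.8, -3.1]
gripper_width: 56.4
```

Call:
jog_arm:
  series:
    - [[0, 0, -10], [0.002, -0.003, 0], 0.4]
    - [[0, 0, -20], [0.003, -0.004, 0], 0.4]
    - [[0, 0, -30], [0.003, -0.004, 0], 0.4]
    - [[0, 0, -35], [0.003, -0.004, 0], 0.4]
    - [[0, 0, -35], [0.003, -0.004, 0], 0.4]

```text
time_s: 13.0
ee_pos: [487.8, 368.5, 247.7]
ee_rot: [179.9, -0.0, -52.7]
force: [-0.7, 0.9, -3.1]
gripper_width: 56.2
```

Call:
jog_arm:
  series:
    - [[0, 0, -1], [0, 0, 0], 0.4]
    - [[0, 0, -1.5], [0, 0, 0], 0.4]
    - [[0, 0, -2], [0, 0, 0], 0.4]
    - [[0, 0, -2.5], [0, 0, 0], 0.4]
    - [[0, 0, -3], [0, 0, 0], 0.4]

```text
time_s: 13.42
ee_pos: [488.0, 368.6, 246.2]
ee_rot: [180.0, -0.0, -52.7]
force: [-1.6, -1.9, 8.0]
gripper_width: 55.8
```

Call:
jog_arm:
  series:
    - [[0, 0, -0.5], [0, 0, 0], 0.4]
    - [[0, 0, -1], [0, 0, 0], 0.4]
    - [[0, 0, -1.5], [0, 0, 0], 0.4]
    - [[0, 0, -2], [0, 0, 0], 0.4]
    - [[0, 0, -2], [0, 0, 0], 0.4]

```text
time_s: 13.83
ee_pos: [488.2, 368.8, 246.1]
ee_rot: [-179.9, -0.0, -52.7]
force: [-1.7, -2.2, 9.1]
gripper_width: 56.0
```

Call:
jog_arm:
  series:
    - [[0, 0, 0.5], [0, 0, 0], 0.65]
    - [[0, 0, 0.5], [0, 0, 0], 0.75]
    - [[0, 0, 0.5], [0, 0, 0], 1]
    - [[0, 0, 0.5], [0, 0, 0], 1]
    - [[0, 0, 0.5], [0, 0, 0], 1]

```text
time_s: 14.25
ee_pos: [488.2, 368.8, 246.3]
ee_rot: [-179.9, -0.0, -52.7]
force: [-0.0, -0.5, 1.0]
gripper_width: 83.0
```

Call:
jog_arm:
  series:
    - [[0, 0, 0.5], [0, 0, 0], 1]
    - [[0, 0, 15], [0, 0, 0], 1]
    - [[0, 0, 45], [0, 0, 0], 1]
    - [[0, 0, 80], [0, 0, 0], 1]
    - [[0, 0, 110], [0, 0, 0], 1]

```text
time_s: 14.67
ee_pos: [488.2, 368.8, 357.8]
ee_rot: [-180.0, -0.0, -52.7]
force: [0.7, 0.5, 0.5]
gripper_width: 91.3
```

Call:
jog_arm:
  series:
    - [[2, -40, 0], [0, 0, -0.06], 1]
    - [[4, -80, 0], [0, 0, -0.12], 1]
    - [[6, -120, 0], [0, 0, -0.18], 1]
    - [[8, -160, 0], [0, 0, -0.24], 1]
    - [[9, -200, 0], [0, 0, -0.29], 1]

```text
time_s: 15.08
ee_pos: [496.9, 167.2, 357.8]
ee_rot: [-179.9, -0.0, -69.5]
force: [0.7, -0.3, -0.1]
gripper_width: 91.2
```

Call:
jog_arm:
  series:
    - [[2, -40, 0], [0, 0, 0], 1]
    - [[4, -80, 0], [0, 0, 0], 1]
    - [[6, -120, 0], [0, 0, 0], 1]
    - [[7, -155, 0], [0, 0, 0], 1]
    - [[7, -155, 0], [0, 0, 0], 1]

```text
time_s: 15.5
ee_pos: [503.8, 7.3, 357.8]
ee_rot: [-180.0, -0.2, -69.8]
force: [-0.4, -0.1, -0.4]
gripper_width: 91.3
```

Run:
```python
from h import *
s=telemetry.state();print(s['ee_pos'],s['ee_rot'],s['force'],s['gripper_width'])
g=grab('scene','scene7')
crop(g,'s8',205,65,445,265,3)
g=grab('top','top7');crop(g,'t8',80,130,320,310,3)
```

```text
[503.83416144   7.34235667 357.83029683] [-1.79977879e+02 -1.69766366e-01 -6.97922711e+01] [-0.41070654 -0.06243386 -0.39744527] 91.27721285870209
```

View pics/s8.png

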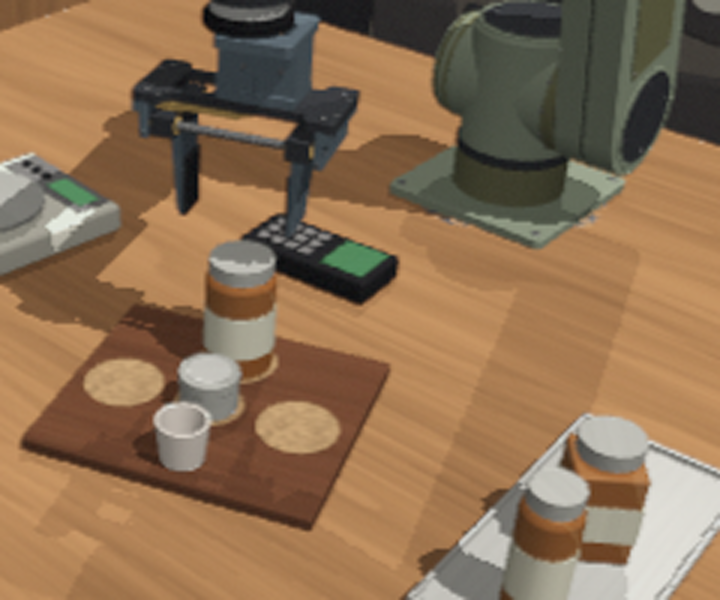

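View pics/t8.png

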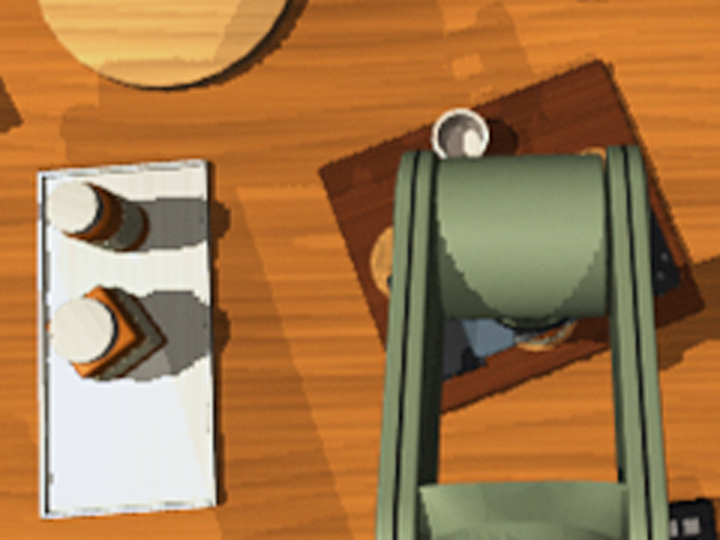

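Call:
jog_arm:
  series:
    - [[0.2, 4.7, -10], [0, 0, 0.003], 1]
    - [[0.2, 4.7, -25], [0, 0, 0.004], 1]
    - [[0.2, 4.7, -40], [0, 0, 0.004], 1]
    - [[0.2, 4.7, -45], [0, 0, 0.004], 1]
    - [[0.2, 4.7, -45], [0, 0, 0.004], 1]

```text
time_s: 16.02
ee_pos: [503.5, 17.3, 310.9]
ee_rot: [179.9, 0.1, -69.3]
force: [-0.3, 0.3, 1.1]
gripper_width: 91.0
```

Run:
```python
from h import *
s=telemetry.state();print(s['ee_pos'],s['ee_rot'],s['force'],s['gripper_width'])
g=grab('scene','scene8')
crop(g,'s9',225,75,345,215,5)
```

```text
[503.54300826  17.31042223 310.93478083] [ 1.79864620e+02  1.02695330e-01 -6.92996871e+01] [-0.34420348  0.32674315  1.07155152] 91.03955108822981
```

View pics/s9.png

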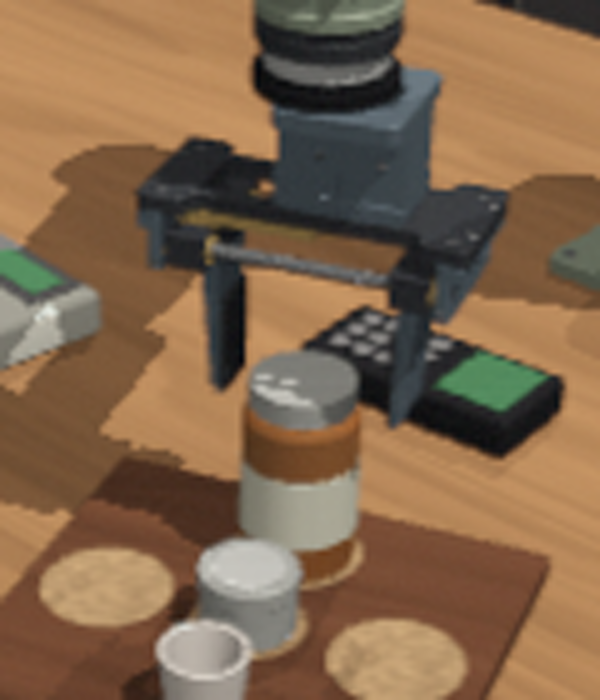

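Call:
jog_arm:
  series:
    - [[0.4, -5.2, 0], [0, 0, -0.004], 1]
    - [[0.4, -5.2, 0], [0, 0, -0.004], 1]
    - [[0.4, -5.2, 0], [0, 0, -0.004], 1]
    - [[0.4, -5.2, -3], [0, 0, -0.004], 1]
    - [[0.4, -5.2, -3], [0, 0, -0.004], 1]

```text
time_s: 16.48
ee_pos: [504.3, 11.8, 308.9]
ee_rot: [180.0, 0.1, -69.6]
force: [0.4, -0.1, -0.2]
gripper_width: 91.5
```

Call:
jog_arm:
  series:
    - [[0, 0, -10], [0, 0, 0], 1]
    - [[0, 0, -22], [0, 0, 0], 1]
    - [[0, 0, -34], [0, 0, 0], 1]
    - [[0, 0, -46], [0, 0, 0], 1]
    - [[0, 0, -52], [0, 0, 0], 1]

```text
time_s: 16.9
ee_pos: [503.7, 11.7, 255.0]
ee_rot: [179.8, 0.1, -69.6]
force: [-1.1, -0.4, 0.1]
gripper_width: 91.4
```

Run:
```python
from h import *
s=telemetry.state();print(s['ee_pos'],s['ee_rot'],s['force'],s['gripper_width'])
g=grab('scene','scene9')
crop(g,'s10',225,75,345,215,5)
```

```text
[503.65804741  11.7334935  255.0467802 ] [ 1.79828096e+02  1.16018576e-01 -6.95706647e+01] [-1.07372275 -0.40813849  0.12643322] 91.40096976742909
```

View pics/s10.png

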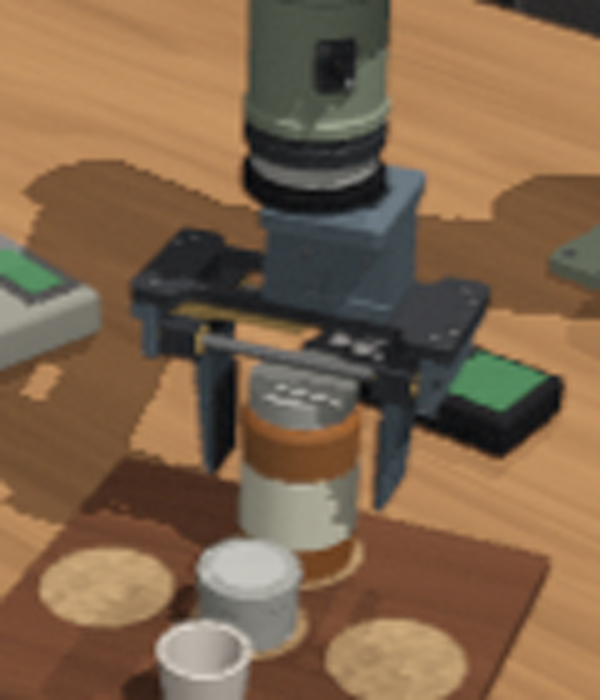

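Call:
jog_arm:
  series:
    - [[0, 0, 0], [0, 0, 0], 0.85]
    - [[0, 0, 0], [0, 0, 0], 0.78]
    - [[0, 0, 0], [0, 0, 0], 0.7]
    - [[0, 0, 0], [0, 0, 0], 0.6]
    - [[0, 0, 0], [0, 0, 0], 0.5]
  squeeze: 28

```text
time_s: 17.37
ee_pos: [503.9, 11.6, 255.1]
ee_rot: [179.8, 0.1, -69.6]
force: [1.0, -0.9, 0.8]
gripper_width: 65.3
```

Call:
jog_arm:
  series:
    - [[0, 0, 0], [0, 0, 0], 0.5]
    - [[0, 0, 0], [0, 0, 0], 0.5]
    - [[0, 0, 0], [0, 0, 0], 0.5]
    - [[0, 0, 0], [0, 0, 0], 0.5]
    - [[0, 0, 0], [0, 0, 0], 0.5]

```text
time_s: 17.78
ee_pos: [503.8, 11.6, 255.1]
ee_rot: [179.8, 0.1, -69.6]
force: [-0.4, -0.4, -1.7]
gripper_width: 65.2
```

Call:
jog_arm:
  series:
    - [[0, 0, 10], [0, 0, 0], 0.5]
    - [[0, 0, 40], [0, 0, 0], 0.5]
    - [[-5, 15, 70], [0, 0, 0], 0.5]
    - [[-15, 50, 80], [0, 0, 0], 0.5]
    - [[-27, 87, 80], [0, 0, 0], 0.5]

```text
time_s: 18.2
ee_pos: [477.7, 98.9, 338.8]
ee_rot: [-179.7, 0.0, -69.7]
force: [0.2, 1.3, -4.2]
gripper_width: 65.3
```

Call:
jog_arm:
  series:
    - [[-12, 38, 0], [0, 0, 0], 0.5]
    - [[-24, 76, 0], [0, 0, 0], 0.5]
    - [[-36, 114, 0], [0, 0, 0], 0.5]
    - [[-48, 152, 0], [0, 0, 0], 0.5]
    - [[-60, 190, 0], [0, 0, 0], 0.5]

```text
time_s: 18.62
ee_pos: [416.4, 290.4, 339.2]
ee_rot: [-179.8, 0.0, -69.8]
force: [1.6, 0.0, -4.2]
gripper_width: 65.7
```

Call:
jog_arm:
  series:
    - [[-10, 35, 0], [0, 0, 0], 0.5]
    - [[-22, 70, 0], [0, 0, 0], 0.5]
    - [[-22, 75, 0], [0, 0, 0], 0.5]
    - [[-22, 75, 0], [0, 0, 0], 0.5]
    - [[-22, 75, 0], [0, 0, 0], 0.5]

```text
time_s: 19.03
ee_pos: [394.1, 365.1, 339.0]
ee_rot: [-179.8, -0.1, -69.7]
force: [0.2, -0.2, -5.1]
gripper_width: 64.9
```

Call:
jog_arm:
  series:
    - [[0, 0, -10], [0, 0, 0], 0.5]
    - [[0, 0, -25], [0, 0, 0], 0.5]
    - [[0, 0, -45], [0, 0, 0], 0.5]
    - [[0, 0, -60], [0, 0, 0], 0.5]
    - [[0, 0, -60], [0, 0, 0], 0.5]

```text
time_s: 19.45
ee_pos: [393.6, 362.6, 275.4]
ee_rot: [179.7, -0.3, -69.8]
force: [-1.3, -1.2, -3.7]
gripper_width: 65.3
```

Call:
jog_arm:
  series:
    - [[0, 0, -8], [0.001, -0.003, 0], 0.5]
    - [[0, 0, -16], [0.001, -0.003, 0], 0.5]
    - [[0, 0, -24], [0.001, -0.003, 0], 0.5]
    - [[0, 0, -27], [0.001, -0.003, 0], 0.5]
    - [[0, 0, -27], [0.001, -0.003, 0], 0.5]

```text
time_s: 19.87
ee_pos: [393.5, 362.4, 247.7]
ee_rot: [179.8, -0.3, -69.8]
force: [-0.0, 0.4, -4.7]
gripper_width: 65.3
```

Call:
jog_arm:
  series:
    - [[0, 0, -1], [0, 0, 0], 0.5]
    - [[0, 0, -2], [0, 0, 0], 0.5]
    - [[0, 0, -3], [0, 0, 0], 0.5]
    - [[0, 0, -3.5], [0, 0, 0], 0.5]
    - [[0, 0, -4], [0, 0, 0], 0.5]

```text
time_s: 20.28
ee_pos: [393.5, 362.5, 243.9]
ee_rot: [179.9, -0.3, -69.8]
force: [0.9, 0.5, -3.7]
gripper_width: 65.1
```

Call:
jog_arm:
  series:
    - [[0, 0, -0.5], [0, 0, 0], 0.5]
    - [[0, 0, -1], [0, 0, 0], 0.5]
    - [[0, 0, -1.5], [0, 0, 0], 0.5]
    - [[0, 0, -2], [0, 0, 0], 0.5]
    - [[0, 0, -2], [0, 0, 0], 0.5]

```text
time_s: 20.7
ee_pos: [393.6, 362.5, 243.3]
ee_rot: [179.9, -0.3, -69.8]
force: [-2.2, -2.4, 7.1]
gripper_width: 65.7
```

Call:
jog_arm:
  series:
    - [[0, 0, 0.5], [0, 0, 0], 0.75]
    - [[0, 0, 0.5], [0, 0, 0], 0.85]
    - [[0, 0, 0.5], [0, 0, 0], 1]
    - [[0, 0, 0.5], [0, 0, 0], 1]
    - [[0, 0, 0.5], [0, 0, 0], 1]

```text
time_s: 21.12
ee_pos: [393.6, 362.6, 243.7]
ee_rot: [179.9, -0.3, -69.8]
force: [-0.0, -0.1, -0.4]
gripper_width: 90.3
```

Call:
jog_arm:
  series:
    - [[0, 0, 0.5], [0, 0, 0], 1]
    - [[0, 0, 15], [0, 0, 0], 1]
    - [[0, 0, 45], [0, 0, 0], 1]
    - [[0, 0, 80], [0, 0, 0], 1]
    - [[0, 0, 95], [0, 0, 0], 1]

```text
time_s: 21.53
ee_pos: [394.3, 363.2, 342.5]
ee_rot: [-179.8, -0.1, -69.8]
force: [1.1, -0.1, 0.2]
gripper_width: 90.7
```

Run:
```python
from h import *
s=telemetry.state();print(s['ee_pos'],s['ee_rot'],s['force'],s['gripper_width'])
g=grab('top','top10');crop(g,'t9',175,140,325,280,5)
g=grab('scene','scene10');crop(g,'s11',205,65,445,265,3)
```

```text
[394.26278533 363.15311473 342.5190403 ] [-1.79755920e+02 -1.28805190e-01 -6.98142676e+01] [ 1.05114707 -0.14896974  0.24335248] 90.74690140753194
```

View pics/t9.png

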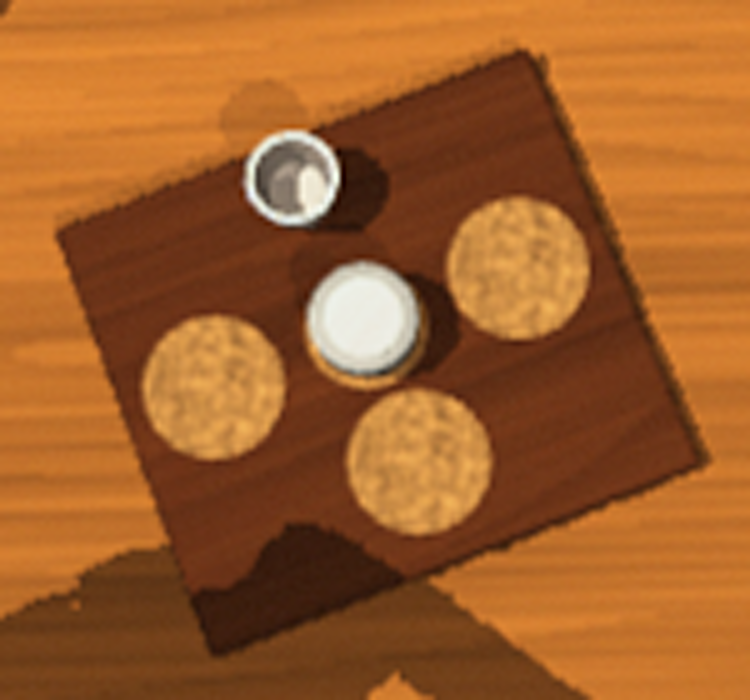

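View pics/s11.png

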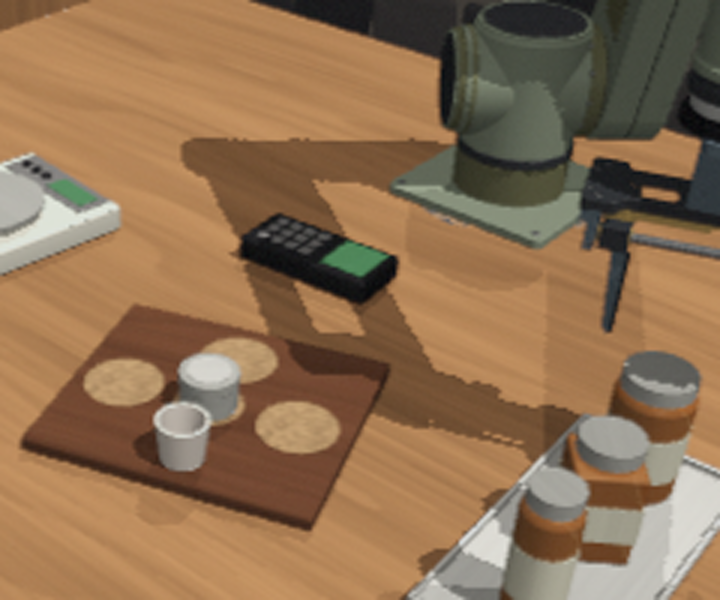

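All three jars stand on the tray. Crop centres on the board are: corks (214,387), (518,268) and (419,462), tin lid (363,319), cup (292,179). Next I'll measure the corks against the pick poses.

Run:
```python
from h import *
g=dict(np.load('pics/top10.npz'))
for n,p in(('slim',(214.5,387)),('sq',(518.5,268)),('wide',(419.5,462))):
    print(n,ray(g,*un(p,175,140,5),17).round(1))
for z in(54,56):print('tin',ray(g,*un((363,318.5),175,140,5),z).round(1))
# pan center refined with ellipse: project model circles
f=dict(np.load('pics/top0.npz'))
for c in((500,-374),(499,-374),(500,-373)):
    a=np.linspace(0,2*np.pi,8,endpoint=False); P=np.c_[c[0]+72*np.cos(a),c[1]+72*np.sin(a),0*a+46]
    q=proj(f,P);print(c,((q-[365,185]+.5)*5-.5).round(0).tolist())
```

```text
slim [545.9 117.1  17. ]
sq [604.1 -42.5  17. ]
wide [504.3  11.7  17. ]
tin [574.4  37.7  54. ]
tin [574.1  37.6  56. ]
(500, -374) [[232.0, 78.0], [134.0, 123.0], [99.0, 225.0], [149.0, 327.0], [257.0, 368.0], [357.0, 322.0], [391.0, 218.0], [338.0, 117.0]]
(499, -374) [[233.0, 80.0], [134.0, 125.0], [99.0, 227.0], [150.0, 329.0], [257.0, 370.0], [358.0, 324.0], [391.0, 220.0], [339.0, 119.0]]
(500, -373) [[230.0, 78.0], [132.0, 123.0], [97.0, 225.0], [147.0, 327.0], [255.0, 368.0], [355.0, 322.0], [389.0, 218.0], [336.0, 117.0]]
```

Call:
jog_arm:
  series:
    - [[18, -36, 5], [0, 0, 0], 1]
    - [[36, -72, 10], [0, 0, 0], 1]
    - [[54, -108, 10], [0, 0, 0], 1]
    - [[72, -144, 10], [0, 0, 0], 1]
    - [[90, -180, 10], [0, 0, 0], 1]

```text
time_s: 22.05
ee_pos: [484.4, 181.4, 350.8]
ee_rot: [-179.8, -0.1, -69.8]
force: [0.3, 0.4, -0.7]
gripper_width: 91.2
```

Call:
jog_arm:
  series:
    - [[18, -36, 0], [0, 0, 0], 1]
    - [[36, -72, 0], [0, 0, 0], 1]
    - [[54, -108, 0], [0, 0, 0], 1]
    - [[80, -140, 0], [0, 0, 0], 1]
    - [[89, -144, 0], [0, 0, 0], 1]

```text
time_s: 22.47
ee_pos: [575.5, 32.7, 349.3]
ee_rot: [-179.8, -0.2, -70.1]
force: [0.8, 0.7, 0.2]
gripper_width: 91.0
```

Call:
jog_arm:
  series:
    - [[0, 0, -10], [0, 0, 0], 1]
    - [[0, 0, -25], [0, 0, 0], 1]
    - [[0, 0, -45], [0, 0, 0], 1]
    - [[0, 0, -60], [0, 0, 0], 1]
    - [[0, 0, -60], [0, 0, 0], 1]

```text
time_s: 22.88
ee_pos: [573.2, 33.8, 284.5]
ee_rot: [179.6, -0.0, -70.0]
force: [-0.6, -0.2, -0.7]
gripper_width: 91.5
```

Call:
jog_arm:
  series:
    - [[0, 0, 0], [0, 0, 0], 1]
    - [[0, 0, 0], [0, 0, 0], 1]
    - [[0, 0, 0], [0, 0, 0], 1]
    - [[0, 0, 0], [0, 0, 0], 1]
    - [[0, 0, 0], [0, 0, 0], 1]

```text
time_s: 23.3
ee_pos: [573.3, 34.0, 285.4]
ee_rot: [179.7, -0.1, -70.0]
force: [0.0, 0.3, 0.2]
gripper_width: 91.0
```

Call:
jog_arm:
  series:
    - [[1, 3.6, -10], [0.002, -0.005, 0], 1]
    - [[1, 3.6, -22], [0.002, -0.005, 0], 1]
    - [[1, 3.6, -34], [0.002, -0.005, 0], 1]
    - [[1, 3.6, -42], [0.002, -0.005, 0], 1]
    - [[1, 3.6, -42], [0.002, -0.005, 0], 1]

```text
time_s: 23.72
ee_pos: [573.8, 37.5, 242.1]
ee_rot: [179.9, -0.0, -70.0]
force: [0.4, -0.0, -0.8]
gripper_width: 91.5
```

Call:
jog_arm:
  series:
    - [[0, 0, -8], [0, 0, 0], 1]
    - [[0, 0, -16], [0, 0, 0], 1]
    - [[0, 0, -24], [0, 0, 0], 1]
    - [[0, 0, -29], [0, 0, 0], 1]
    - [[0, 0, -29], [0, 0, 0], 1]

```text
time_s: 24.13
ee_pos: [573.4, 37.5, 211.7]
ee_rot: [179.7, 0.0, -70.0]
force: [-0.1, -0.2, 0.7]
gripper_width: 91.2
```

Run:
```python
from h import *
s=telemetry.state();print(s['ee_pos'],s['ee_rot'],s['force'],s['gripper_width'])
g=grab('scene','scene11')
crop(g,'s12',205,115,345,235,5)
```

```text
[573.38846502  37.45932526 211.70247829] [ 1.79718423e+02  4.45144061e-02 -6.99814869e+01] [-0.0671747  -0.22781745  0.69176127] 91.19334662260667
```

View pics/s12.png

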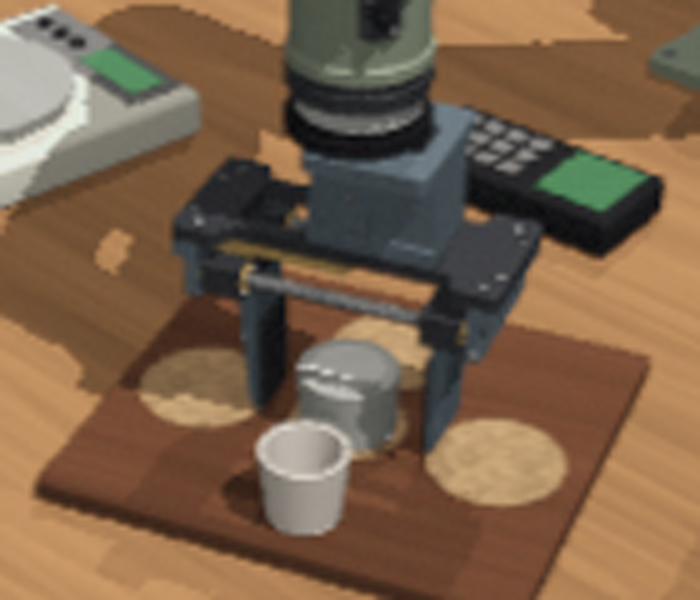

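Well centred on the tin. Close.

Call:
jog_arm:
  series:
    - [[0, 0, 1], [0, 0, 0], 0.8]
    - [[0, 0, 1], [0, 0, 0], 0.7]
    - [[0, 0, 1], [0, 0, 0], 0.62]
    - [[0, 0, 1], [0, 0, 0], 0.5]
    - [[0, 0, 1], [0, 0, 0], 0.4]
  squeeze: 20

```text
time_s: 24.6
ee_pos: [573.7, 37.5, 213.6]
ee_rot: [179.8, 0.0, -70.0]
force: [0.1, -0.2, 0.2]
gripper_width: 60.8
```

Call:
jog_arm:
  series:
    - [[0, 0, 0], [0, 0, 0], 0.4]
    - [[0, 0, 0], [0, 0, 0], 0.4]
    - [[0, 0, 0], [0, 0, 0], 0.4]
    - [[0, 0, 0], [0, 0, 0], 0.4]
    - [[0, 0, 0], [0, 0, 0], 0.4]

```text
time_s: 25.02
ee_pos: [573.7, 37.5, 213.7]
ee_rot: [179.8, 0.0, -70.0]
force: [0.4, -0.0, 0.8]
gripper_width: 55.2
```

Call:
jog_arm:
  series:
    - [[0, 0, 8], [0, 0, 0], 0.4]
    - [[0, 0, 40], [0, 0, 0], 0.4]
    - [[0, 0, 75], [0, 0, 0], 0.4]
    - [[-2, -12, 100], [0, 0, 0], 0.4]
    - [[-7, -45, 110], [0, 0, 0], 0.4]

```text
time_s: 25.43
ee_pos: [568.0, -5.4, 328.4]
ee_rot: [-179.7, -0.1, -69.8]
force: [0.7, -0.6, -1.8]
gripper_width: 55.1
```

Call:
jog_arm:
  series:
    - [[-7, -40, 0], [0, 0, 0], 0.4]
    - [[-14, -80, 0], [0, 0, 0], 0.4]
    - [[-21, -120, 0], [0, 0, 0], 0.4]
    - [[-28, -160, 0], [0, 0, 0], 0.4]
    - [[-35, -198, 0], [0, 0, 0], 0.4]

```text
time_s: 25.85
ee_pos: [532.2, -205.2, 329.0]
ee_rot: [-179.7, -0.1, -69.8]
force: [0.7, -0.6, -1.7]
gripper_width: 55.5
```

Call:
jog_arm:
  series:
    - [[-7, -40, 0], [0, 0, 0], 0.4]
    - [[-14, -80, 0], [0, 0, 0], 0.4]
    - [[-21, -120, 0], [0, 0, 0], 0.4]
    - [[-30, -155, 0], [0, 0, 0], 0.4]
    - [[-32, -167, 0], [0, 0, 0], 0.4]

```text
time_s: 26.27
ee_pos: [498.5, -376.6, 329.2]
ee_rot: [-179.7, -0.2, -70.0]
force: [-0.0, 0.1, -1.2]
gripper_width: 55.3
```

Call:
jog_arm:
  series:
    - [[0, 0, 0], [0, 0, 0], 0.4]
    - [[0, 0, -10], [0, 0, 0], 0.4]
    - [[0, 0, -30], [0, 0, 0], 0.4]
    - [[0, 0, -40], [0, 0, 0], 0.4]
    - [[0, 0, -40], [0, 0, 0], 0.4]

```text
time_s: 26.68
ee_pos: [498.2, -374.3, 286.0]
ee_rot: [-179.9, 0.1, -69.9]
force: [-0.2, 0.5, -1.0]
gripper_width: 55.2
```

Call:
jog_arm:
  series:
    - [[0, 0, 0], [0, 0, 0], 0.4]
    - [[0, 0, 0], [0, 0, 0], 0.4]
    - [[0, 0, 0], [0, 0, 0], 0.4]
    - [[0, 0, 0], [0, 0, 0], 0.4]
    - [[0, 0, 0], [0, 0, 0], 0.4]

```text
time_s: 27.1
ee_pos: [498.4, -374.3, 286.7]
ee_rot: [-179.9, 0.1, -69.9]
force: [0.7, 0.4, -1.1]
gripper_width: 55.3
```

Run:
```python
from h import *
g=grab('scene','scene12')
crop(g,'s13',145,45,265,165,5)
g=grab('top','top12')
crop(g,'t10',355,175,465,295,5)
```

```text
(no output)
```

View pics/s13.png

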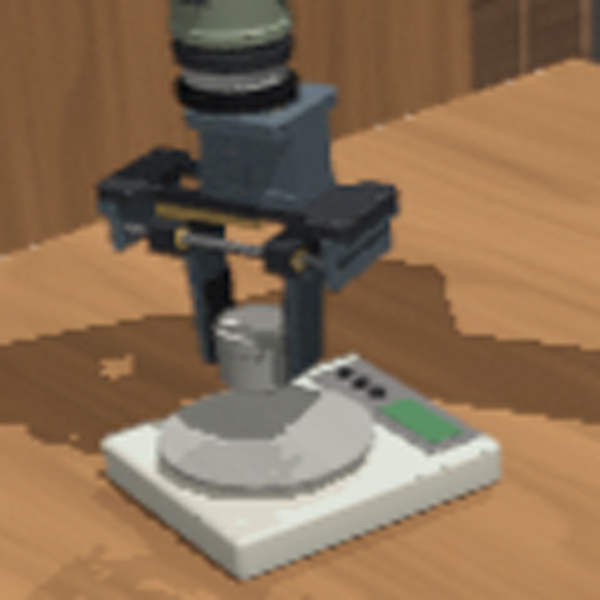

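View pics/t10.png

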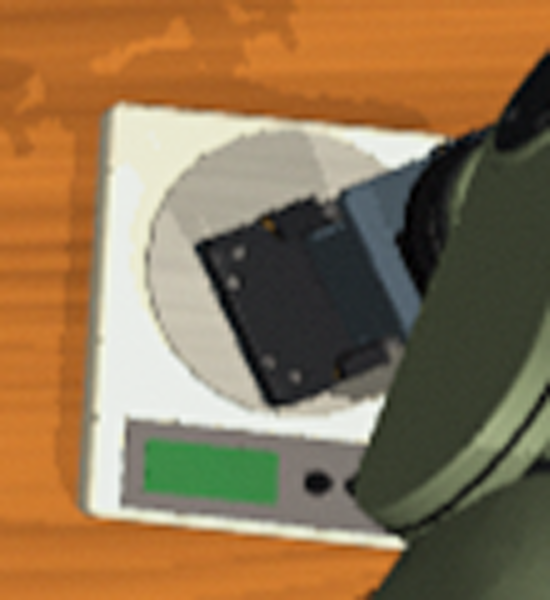

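Run:
```python
from h import *
g=dict(np.load('pics/scene12.npz'))
cr=lambda P:((proj(g,P)-[145,45]+.5)*5-.5).round(0).tolist()
print('tin top pred',cr([[498.6,-374.3,127]]),'pan ctr pred',cr([[500,-374,46]]))
a=np.linspace(0,2*np.pi,360);C=lambda x,y,r,z:np.array(cr(np.c_[x+r*np.cos(a),y+r*np.sin(a),0*a+z]))
for n,q in(('tin',C(498.6,-374.3,28.5,127)),('pan',C(500,-374,72,46))):print(n,q.min(0),q.max(0))
```

```text
tin top pred [[261.0, 315.0]] pan ctr pred [[271.0, 428.0]]
tin [217. 297.] [306. 334.]
pan [162. 379.] [379. 481.]
```

Call:
jog_arm:
  series:
    - [[1.5, 0, -10], [0, 0, 0], 0.4]
    - [[1.5, 0, -20], [0, 0, 0], 0.4]
    - [[1.5, 0, -30], [0, 0, 0], 0.4]
    - [[1.5, 0, -37], [0, 0, 0], 0.4]
    - [[1.5, 0, -37], [0, 0, 0], 0.4]

```text
time_s: 27.62
ee_pos: [499.2, -373.9, 246.7]
ee_rot: [179.9, 0.3, -69.9]
force: [0.4, 0.5, -0.4]
gripper_width: 55.8
```

Call:
jog_arm:
  series:
    - [[0, 0, -1], [0, 0, 0], 0.4]
    - [[0, 0, -1.5], [0, 0, 0], 0.4]
    - [[0, 0, -2], [0, 0, 0], 0.4]
    - [[0, 0, -2.5], [0, 0, 0], 0.4]
    - [[0, 0, -3], [0, 0, 0], 0.4]

```text
time_s: 28.03
ee_pos: [499.3, -374.0, 244.1]
ee_rot: [180.0, 0.3, -69.9]
force: [0.2, -0.2, -1.0]
gripper_width: 54.8
```

Call:
jog_arm:
  series:
    - [[0, 0, -0.5], [0, 0, 0], 0.4]
    - [[0, 0, -1], [0, 0, 0], 0.4]
    - [[0, 0, -1.5], [0, 0, 0], 0.4]
    - [[0, 0, -2], [0, 0, 0], 0.4]
    - [[0, 0, -2.5], [0, 0, 0], 0.4]

```text
time_s: 28.45
ee_pos: [499.3, -373.9, 243.6]
ee_rot: [-180.0, 0.2, -69.9]
force: [-3.3, 3.8, 13.0]
gripper_width: 55.4
```

Contact at 243.6, as predicted. Release and rise.

Call:
jog_arm:
  series:
    - [[0, 0, 0.5], [0, 0, 0], 0.65]
    - [[0, 0, 0.5], [0, 0, 0], 0.75]
    - [[0, 0, 0.5], [0, 0, 0], 1]
    - [[0, 0, 0.5], [0, 0, 0], 1]
    - [[0, 0, 0.5], [0, 0, 0], 1]

```text
time_s: 28.87
ee_pos: [499.3, -373.9, 243.8]
ee_rot: [180.0, 0.3, -69.9]
force: [-0.2, 0.7, -0.3]
gripper_width: 83.1
```

Call:
jog_arm:
  series:
    - [[0, 0, 0.5], [0, 0, 0], 1]
    - [[0, 0, 15], [0, 0, 0], 1]
    - [[0, 0, 45], [0, 0, 0], 1]
    - [[0, 0, 80], [0, 0, 0], 1]
    - [[0, 0, 110], [0, 0, 0], 1]

```text
time_s: 29.28
ee_pos: [499.3, -374.0, 355.2]
ee_rot: [180.0, 0.3, -69.9]
force: [1.0, -0.3, -0.6]
gripper_width: 91.3
```

Call:
jog_arm:
  series:
    - [[-4, 40, 0], [0, 0, 0], 1]
    - [[-8, 80, 0], [0, 0, 0], 1]
    - [[-12, 120, 0], [0, 0, 0], 1]
    - [[-16, 160, 0], [0, 0, 0], 1]
    - [[-20, 200, 0], [0, 0, 0], 1]

```text
time_s: 29.7
ee_pos: [478.6, -172.3, 355.2]
ee_rot: [-180.0, 0.3, -69.9]
force: [0.6, -0.1, 1.0]
gripper_width: 91.3
```

Call:
jog_arm:
  series:
    - [[-5, 40, 0], [0, 0, 0], 1]
    - [[-10, 80, 0], [0, 0, 0], 1]
    - [[-15, 120, 0], [0, 0, 0], 1]
    - [[-20, 160, 0], [0, 0, 0], 1]
    - [[-25, 200, 0], [0, 0, 0], 1]

```text
time_s: 30.12
ee_pos: [452.9, 29.4, 355.3]
ee_rot: [-180.0, 0.3, -69.9]
force: [0.0, 0.2, 0.1]
gripper_width: 91.1
```

Run:
```python
from h import *
g=grab('top','top13')
crop(g,'t11',355,175,465,295,5)
```

```text
(no output)
```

View pics/t11.png

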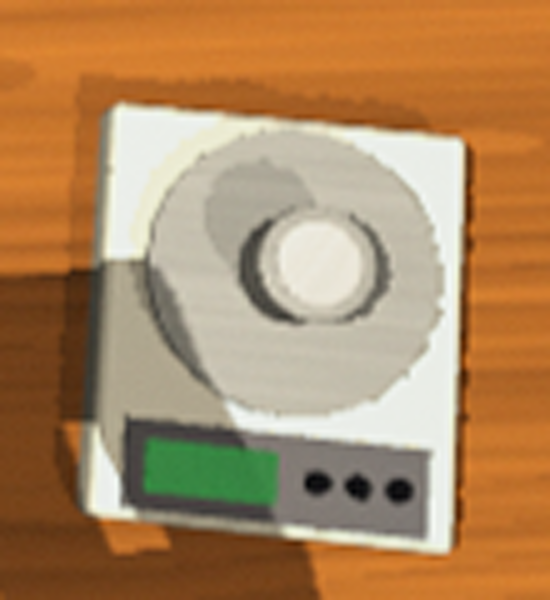

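Run:
```python
from h import *
g=dict(np.load('pics/top13.npz'))
print('tin',ray(g,*un((320,264),355,175,5),84),'pan',ray(g,*un((296,273),355,175,5),46))
```

```text
tin [ 500.60564996 -373.14470701   84.        ] pan [ 499.29855112 -374.63781986   46.        ]
```

Call:
jog_arm:
  series:
    - [[-7, 40, 0], [0, 0, 0], 1]
    - [[-14, 80, 0], [0, 0, 0], 1]
    - [[-21, 120, 0], [0, 0, 0], 1]
    - [[-28, 160, 0], [0, 0, 0], 1]
    - [[-35, 200, 0], [0, 0, 0], 1]

```text
time_s: 30.58
ee_pos: [416.6, 234.4, 355.3]
ee_rot: [-179.9, 0.6, -69.7]
force: [1.0, 0.6, 0.5]
gripper_width: 91.2
```

Call:
jog_arm:
  series:
    - [[-7, 40, 0], [0, 0, 0], 1]
    - [[-14, 80, 0], [0, 0, 0], 1]
    - [[-21, 115, 0], [0, 0, 0], 1]
    - [[-24, 131, 0], [0, 0, 0], 1]
    - [[-24, 131, 0], [0, 0, 0], 1]

```text
time_s: 31.0
ee_pos: [392.1, 368.5, 355.0]
ee_rot: [-179.9, 0.7, -69.5]
force: [0.9, 0.1, -0.3]
gripper_width: 91.3
```

Call:
jog_arm:
  series:
    - [[0, 0, 0], [0, 0, 0], 1]
    - [[0, 0, -10], [0, 0, 0], 1]
    - [[0, 0, -30], [0, 0, 0], 1]
    - [[0, 0, -50], [0, 0, 0], 1]
    - [[0, 0, -50], [0, 0, 0], 1]

```text
time_s: 31.42
ee_pos: [391.4, 366.0, 301.1]
ee_rot: [179.6, 0.5, -69.6]
force: [-0.3, -0.5, -0.5]
gripper_width: 91.1
```

Call:
jog_arm:
  series:
    - [[0, 0, 0], [0, 0, 0], 1]
    - [[0, 0, 0], [0, 0, 0], 1]
    - [[0, 0, 0], [0, 0, 0], 1]
    - [[0, 0, 0], [0, 0, 0], 1]
    - [[0, 0, 0], [0, 0, 0], 1]

```text
time_s: 31.83
ee_pos: [391.6, 366.1, 302.0]
ee_rot: [179.7, 0.5, -69.6]
force: [0.0, -0.2, -0.2]
gripper_width: 91.3
```

```bash
cat >> h.py <<'E'
from scipy.spatial.transform import Rotation as Ro
def need(x,y,z,yaw):
    s=telemetry.state();A=Ro.from_euler('xyz',s['ee_rot'],degrees=True);B=Ro.from_euler('xyz',[180,0,yaw],degrees=True)
    print('shift',(np.array([x,y,z])-s['ee_pos']).round(1),'turn',(B*A.inv()).as_rotvec().round(4),'q',s['qpos'].round(0))
E
python3 -c "
from h import *
need(393.6,362.5,243.5,-69.8)"
```

```text
shift [  2.   -3.6 -58.5] turn [-0.0066 -0.0072 -0.0038] q [ 42.  20. 103.   1.  57. 111.]
```

Call:
jog_arm:
  series:
    - [[2, -3.6, 0], [-0.0066, -0.0072, -0.004], 1]
    - [[2, -3.6, -12], [-0.0066, -0.0072, -0.004], 1]
    - [[2, -3.6, -26], [-0.0066, -0.0072, -0.004], 1]
    - [[2, -3.6, -30], [-0.0066, -0.0072, -0.004], 1]
    - [[2, -3.6, -30], [-0.0066, -0.0072, -0.004], 1]

```text
time_s: 32.25
ee_pos: [393.4, 362.1, 271.2]
ee_rot: [179.9, -0.1, -69.8]
force: [0.0, 0.1, -0.8]
gripper_width: 91.0
```

```bash
python3 -c "
from h import *
need(393.6,362.5,243.5,-69.8)"
```

```text
shift [  0.2   0.4 -27.7] turn [ 0.0017 -0.0014  0.0002] q [ 41.  22. 106.  -0.  53. 111.]
```

Call:
jog_arm:
  series:
    - [[0.2, 0.4, -9], [0.0017, -0.0014, 0], 1]
    - [[0.2, 0.4, -18], [0.0017, -0.0014, 0], 1]
    - [[0.2, 0.4, -25], [0.0017, -0.0014, 0], 1]
    - [[0.2, 0.4, -27], [0.0017, -0.0014, 0], 1]
    - [[0.2, 0.4, -27], [0.0017, -0.0014, 0], 1]

```text
time_s: 32.67
ee_pos: [393.4, 362.4, 243.3]
ee_rot: [179.9, -0.0, -69.8]
force: [-0.9, -0.2, 0.2]
gripper_width: 91.4
```

Call:
jog_arm:
  series:
    - [[0, 0, 0], [0, 0, 0], 0.85]
    - [[0, 0, 0], [0, 0, 0], 0.78]
    - [[0, 0, 0], [0, 0, 0], 0.7]
    - [[0, 0, 0], [0, 0, 0], 0.6]
    - [[0, 0, 0], [0, 0, 0], 0.5]
  squeeze: 28

```text
time_s: 33.08
ee_pos: [393.6, 362.2, 243.7]
ee_rot: [179.9, -0.1, -69.8]
force: [1.3, -1.9, 0.4]
gripper_width: 65.3
```

Call:
jog_arm:
  series:
    - [[0, 0, 0], [0, 0, 0], 0.5]
    - [[0, 0, 0], [0, 0, 0], 0.5]
    - [[0, 0, 0], [0, 0, 0], 0.5]
    - [[0, 0, 0], [0, 0, 0], 0.5]
    - [[0, 0, 0], [0, 0, 0], 0.5]

```text
time_s: 33.5
ee_pos: [393.6, 362.2, 243.7]
ee_rot: [179.9, -0.1, -69.8]
force: [0.7, -0.7, -0.4]
gripper_width: 65.5
```

Call:
jog_arm:
  series:
    - [[0, 0, 10], [0, 0, 0], 0.5]
    - [[0, 0, 40], [0, 0, 0], 0.5]
    - [[0, 0, 75], [0, 0, 0], 0.5]
    - [[6, -20, 90], [0, 0, 0], 0.5]
    - [[16, -55, 90], [0, 0, 0], 0.5]

```text
time_s: 33.92
ee_pos: [410.3, 309.6, 338.2]
ee_rot: [-179.5, 0.2, -69.6]
force: [1.6, -0.2, -3.6]
gripper_width: 65.2
```

Call:
jog_arm:
  series:
    - [[12, -38, 0], [0, 0, 0], 0.5]
    - [[24, -76, 0], [0, 0, 0], 0.5]
    - [[36, -114, 0], [0, 0, 0], 0.5]
    - [[48, -152, 0], [0, 0, 0], 0.5]
    - [[60, -190, 0], [0, 0, 0], 0.5]

```text
time_s: 34.33
ee_pos: [470.0, 117.9, 338.4]
ee_rot: [-179.5, 0.2, -69.5]
force: [0.4, -0.1, -5.2]
gripper_width: 65.6
```

Call:
jog_arm:
  series:
    - [[12, -38, 0], [0, 0, 0], 0.5]
    - [[24, -70, 0], [0, 0, 0], 0.5]
    - [[32, -95, 0], [0, 0, 0], 0.5]
    - [[34, -103, 0], [0, 0, 0], 0.5]
    - [[34, -103, 0], [0, 0, 0], 0.5]

```text
time_s: 34.75
ee_pos: [504.2, 13.1, 338.4]
ee_rot: [-179.6, 0.2, -69.7]
force: [-1.1, 1.0, -4.4]
gripper_width: 65.0
```

Call:
jog_arm:
  series:
    - [[0, 0, 0], [0, 0, 0], 0.5]
    - [[0, 0, -10], [0, 0, 0], 0.5]
    - [[0, 0, -25], [0, 0, 0], 0.5]
    - [[0, 0, -40], [0, 0, 0], 0.5]
    - [[0, 0, -40], [0, 0, 0], 0.5]

```text
time_s: 35.17
ee_pos: [502.5, 14.5, 295.2]
ee_rot: [-180.0, 0.4, -69.6]
force: [-2.1, -0.7, -4.9]
gripper_width: 65.5
```

Call:
jog_arm:
  series:
    - [[0, 0, 0], [0, 0, 0], 0.5]
    - [[0, 0, 0], [0, 0, 0], 0.5]
    - [[0, 0, 0], [0, 0, 0], 0.5]
    - [[0, 0, 0], [0, 0, 0], 0.5]
    - [[0, 0, 0], [0, 0, 0], 0.5]

```text
time_s: 35.58
ee_pos: [502.7, 14.6, 295.9]
ee_rot: [-179.9, 0.4, -69.6]
force: [0.1, -0.2, -4.2]
gripper_width: 65.0
```

```bash
python3 -c "
from h import *
need(504,11.7,256.5,-69.8)"
```

```text
shift [  1.3  -2.9 -39.4] turn [-0.0066 -0.0001 -0.0033] q [  0.  18. 108.   0.  54.  70.]
```

Call:
jog_arm:
  series:
    - [[1.3, -2.9, -5], [-0.0066, 0, -0.003], 0.5]
    - [[1.3, -2.9, -15], [-0.0066, 0, -0.003], 0.5]
    - [[1.3, -2.9, -25], [-0.0066, 0, -0.003], 0.5]
    - [[1.3, -2.9, -32], [-0.0066, 0, -0.003], 0.5]
    - [[1.3, -2.9, -33], [-0.0066, 0, -0.003], 0.5]

```text
time_s: 36.0
ee_pos: [503.2, 11.7, 260.6]
ee_rot: [179.7, 0.1, -69.8]
force: [-0.1, 0.1, -3.7]
gripper_width: 65.6
```

```bash
python3 -c "
from h import *
need(504,11.7,256.5,-69.8)
g=grab('scene','scene14');crop(g,'s14',205,75,345,215,5)"
```

```text
shift [ 0.8  0.  -4.1] turn [-0.     -0.0047 -0.0001] q [  0.  20. 110.   0.  50.  70.]
```

View pics/s14.png

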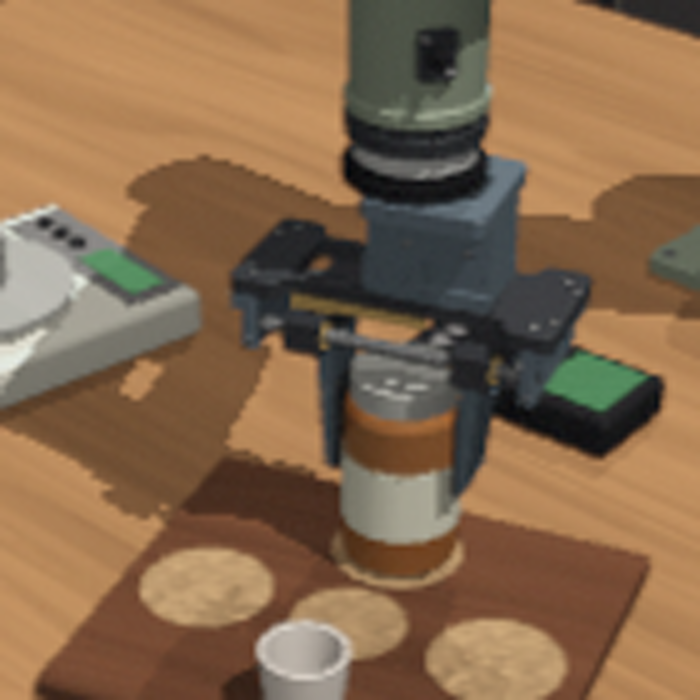

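The jar hovers centred over its cork. Lower it to contact.

Call:
jog_arm:
  series:
    - [[0.6, 0, -0.5], [0, -0.0047, 0], 0.5]
    - [[0.6, 0, -1], [0, -0.0047, 0], 0.5]
    - [[0.6, 0, -2], [0, -0.0047, 0], 0.5]
    - [[0.6, 0, -3], [0, -0.0047, 0], 0.5]
    - [[0.6, 0, -4], [0, -0.0047, 0], 0.5]

```text
time_s: 36.47
ee_pos: [504.2, 11.7, 257.4]
ee_rot: [-179.9, -0.0, -69.8]
force: [0.2, -0.1, -5.1]
gripper_width: 65.5
```

Call:
jog_arm:
  series:
    - [[0, 0, -0.5], [0, 0, 0], 0.5]
    - [[0, 0, -1], [0, 0, 0], 0.5]
    - [[0, 0, -1.5], [0, 0, 0], 0.5]
    - [[0, 0, -2], [0, 0, 0], 0.5]
    - [[0, 0, -2], [0, 0, 0], 0.5]

```text
time_s: 36.88
ee_pos: [504.2, 11.7, 255.7]
ee_rot: [-179.9, -0.0, -69.8]
force: [0.0, 0.5, -1.2]
gripper_width: 65.4
```

Call:
jog_arm:
  series:
    - [[0, 0, -0.4], [0, 0, 0], 0.5]
    - [[0, 0, -0.8], [0, 0, 0], 0.5]
    - [[0, 0, -1], [0, 0, 0], 0.5]
    - [[0, 0, -1], [0, 0, 0], 0.5]
    - [[0, 0, -1], [0, 0, 0], 0.5]

```text
time_s: 37.3
ee_pos: [504.3, 11.7, 255.6]
ee_rot: [-179.9, -0.0, -69.8]
force: [-2.4, 0.4, 5.4]
gripper_width: 65.2
```

Call:
jog_arm:
  series:
    - [[0, 0, 0.3], [0, 0, 0], 0.75]
    - [[0, 0, 0.3], [0, 0, 0], 0.85]
    - [[0, 0, 0.3], [0, 0, 0], 1]
    - [[0, 0, 0.3], [0, 0, 0], 1]
    - [[0, 0, 0.3], [0, 0, 0], 1]

```text
time_s: 37.72
ee_pos: [504.4, 11.7, 255.9]
ee_rot: [-179.8, -0.0, -69.8]
force: [0.2, -0.9, 0.1]
gripper_width: 90.5
```

Call:
jog_arm:
  series:
    - [[0, 0, 0.5], [0, 0, 0], 1]
    - [[0, 0, 15], [0, 0, 0], 1]
    - [[0, 0, 45], [0, 0, 0], 1]
    - [[0, 0, 80], [0, 0, 0], 1]
    - [[0, 0, 95], [0, 0, 0], 1]

```text
time_s: 38.13
ee_pos: [505.2, 11.7, 354.7]
ee_rot: [-179.5, -0.2, -69.8]
force: [1.0, 0.6, 0.3]
gripper_width: 91.1
```

Call:
jog_arm:
  series:
    - [[-1, 40, 0], [0, 0, 0.06], 1]
    - [[-2, 80, 0], [0, 0, 0.12], 1]
    - [[-4, 120, 0], [0, 0, 0.18], 1]
    - [[-6, 160, 0], [0, 0, 0.24], 1]
    - [[-8, 200, 0], [0, 0, 0.3], 1]

```text
time_s: 38.55
ee_pos: [496.8, 213.4, 354.8]
ee_rot: [-179.5, -0.2, -52.5]
force: [0.7, -0.1, -0.1]
gripper_width: 90.9
```

Call:
jog_arm:
  series:
    - [[-1, 40, 0], [0, 0, 0], 1]
    - [[-2, 80, 0], [0, 0, 0], 1]
    - [[-4, 120, 0], [0, 0, 0], 1]
    - [[-6, 145, 0], [0, 0, 0], 1]
    - [[-8, 155, 0], [0, 0, 0], 1]

```text
time_s: 38.97
ee_pos: [488.2, 372.0, 354.3]
ee_rot: [-179.4, -0.1, -52.3]
force: [-0.2, -0.9, -0.2]
gripper_width: 91.6
```

```bash
python3 -c "
from h import *
need(488.2,368.8,246.3,-52.7)
g=grab('top','top15');crop(g,'t15',175,140,325,280,5)
g=grab('scene','scene15');crop(g,'s15',205,65,445,265,3)"
```

```text
shift [  -0.    -3.2 -108. ] turn [-0.0043  0.0091 -0.0075] q [36. 24. 89. -0. 67. 89.]
```

View pics/t15.png

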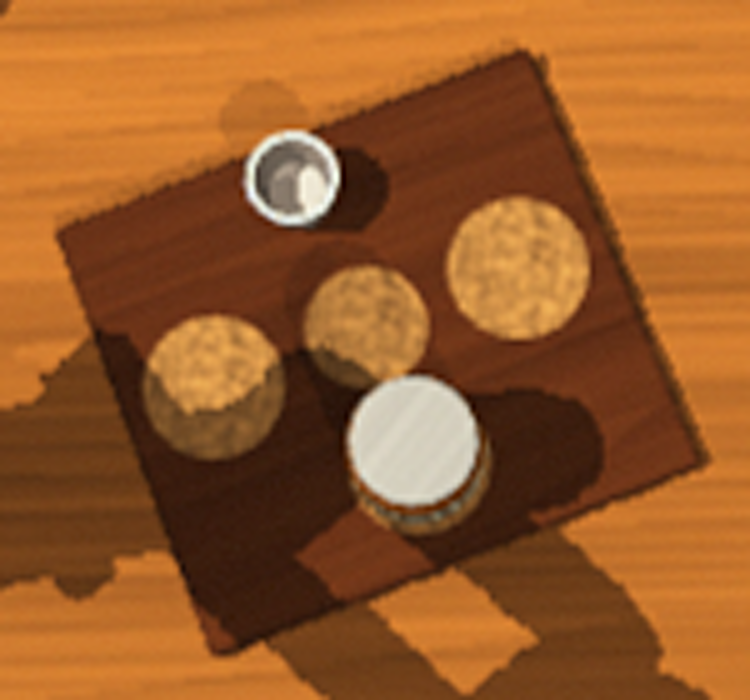

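View pics/s15.png

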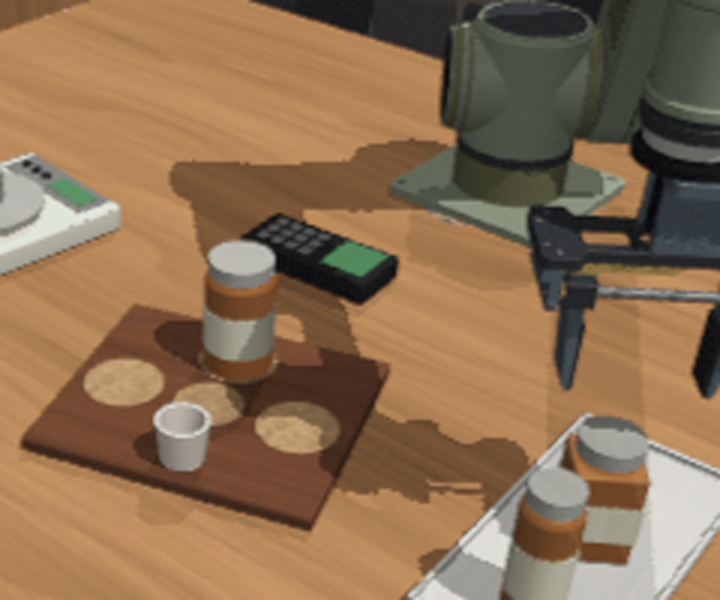

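The wide jar's lid is at (413,441), against (415,444) at the start, so it is within about 1 mm. Next is the square jar.

Call:
jog_arm:
  series:
    - [[0, -3.2, -10], [-0.004, 0.009, -0.007], 1]
    - [[0, -3.2, -25], [-0.004, 0.009, -0.007], 1]
    - [[0, -3.2, -45], [-0.004, 0.009, -0.007], 1]
    - [[0, -3.2, -60], [-0.004, 0.009, -0.007], 1]
    - [[0, -3.2, -60], [-0.004, 0.009, -0.007], 1]

```text
time_s: 39.48
ee_pos: [487.7, 363.6, 290.4]
ee_rot: [179.4, -0.1, -52.8]
force: [-0.4, 0.2, -0.4]
gripper_width: 91.3
```

Call:
jog_arm:
  series:
    - [[0, 0, 0], [0, 0, 0], 1]
    - [[0, 0, 0], [0, 0, 0], 1]
    - [[0, 0, 0], [0, 0, 0], 1]
    - [[0, 0, 0], [0, 0, 0], 1]
    - [[0, 0, 0], [0, 0, 0], 1]

```text
time_s: 39.9
ee_pos: [487.9, 363.6, 291.4]
ee_rot: [179.5, -0.1, -52.9]
force: [-0.7, 0.7, -0.2]
gripper_width: 91.4
```

```bash
python3 -c "
from h import *
need(488.2,368.8,246.3,-52.7)"
```

```text
shift [  0.3   5.2 -45.1] turn [ 0.0063 -0.0061  0.0028] q [36. 26. 94. -0. 60. 89.]
```

Call:
jog_arm:
  series:
    - [[0.3, 5.2, 0], [0.006, -0.006, 0.003], 1]
    - [[0.3, 5.2, -5], [0.006, -0.006, 0.003], 1]
    - [[0.3, 5.2, -15], [0.006, -0.006, 0.003], 1]
    - [[0.3, 5.2, -20], [0.006, -0.006, 0.003], 1]
    - [[0.3, 5.2, -20], [0.006, -0.006, 0.003], 1]

```text
time_s: 40.32
ee_pos: [487.5, 368.5, 269.2]
ee_rot: [179.7, -0.0, -52.7]
force: [0.2, -0.4, 0.2]
gripper_width: 91.3
```

```bash
python3 -c "
from h import *
need(488.2,368.8,246.3,-52.7)"
```

```text
shift [  0.7   0.3 -22.9] turn [ 0.0028 -0.0035 -0.0004] q [36. 28. 95. -0. 57. 89.]
```

Call:
jog_arm:
  series:
    - [[0.4, 0.3, -8], [0.003, -0.003, 0], 1]
    - [[0.4, 0.3, -15], [0.003, -0.003, 0], 1]
    - [[0.4, 0.3, -21], [0.003, -0.003, 0], 1]
    - [[0.4, 0.3, -22.5], [0.003, -0.003, 0], 1]
    - [[0.4, 0.3, -22.5], [0.003, -0.003, 0], 1]

```text
time_s: 40.73
ee_pos: [487.8, 368.6, 245.8]
ee_rot: [179.9, 0.0, -52.7]
force: [-0.6, 0.6, 0.5]
gripper_width: 91.1
```

Call:
jog_arm:
  series:
    - [[0, 0, 0], [0, 0, 0], 0.75]
    - [[0, 0, 0], [0, 0, 0], 0.65]
    - [[0, 0, 0], [0, 0, 0], 0.55]
    - [[0, 0, 0], [0, 0, 0], 0.45]
    - [[0, 0, 0], [0, 0, 0], 0.4]
  squeeze: 25

```text
time_s: 41.15
ee_pos: [487.8, 368.7, 246.1]
ee_rot: [179.9, 0.0, -52.7]
force: [-0.0, 0.5, -0.4]
gripper_width: 60.7
```

Call:
jog_arm:
  series:
    - [[0, 0, 0], [0, 0, 0], 0.4]
    - [[0, 0, 0], [0, 0, 0], 0.4]
    - [[0, 0, 0], [0, 0, 0], 0.4]
    - [[0, 0, 0], [0, 0, 0], 0.4]
    - [[0, 0, 0], [0, 0, 0], 0.4]

```text
time_s: 41.57
ee_pos: [487.9, 368.6, 246.2]
ee_rot: [179.9, 0.0, -52.7]
force: [0.7, 0.3, -0.1]
gripper_width: 56.2
```

Call:
jog_arm:
  series:
    - [[0, 0, 10], [0, 0, 0], 0.4]
    - [[0, 0, 40], [0, 0, 0], 0.4]
    - [[0, 0, 75], [0, 0, 0], 0.4]
    - [[4, -15, 100], [0, 0, 0], 0.4]
    - [[13, -47, 108], [0, 0, 0], 0.4]

```text
time_s: 41.98
ee_pos: [501.0, 324.2, 359.2]
ee_rot: [-179.5, 0.1, -52.5]
force: [1.1, -0.4, -2.8]
gripper_width: 55.9
```

Call:
jog_arm:
  series:
    - [[11, -38, 0], [0, 0, 0], 0.4]
    - [[22, -76, 0], [0, 0, 0], 0.4]
    - [[33, -114, 0], [0, 0, 0], 0.4]
    - [[44, -152, 0], [0, 0, 0], 0.4]
    - [[54, -190, 0], [0, 0, 0], 0.4]

```text
time_s: 42.4
ee_pos: [554.9, 132.4, 359.5]
ee_rot: [-179.5, 0.1, -52.4]
force: [0.9, -0.0, -2.9]
gripper_width: 56.1
```

Call:
jog_arm:
  series:
    - [[11, -38, 0], [0, 0, 0], 0.4]
    - [[22, -76, 0], [0, 0, 0], 0.4]
    - [[33, -114, 0], [0, 0, 0], 0.4]
    - [[44, -150, 0], [0, 0, 0], 0.4]
    - [[48, -172, 0], [0, 0, 0], 0.4]

```text
time_s: 42.82
ee_pos: [603.6, -43.0, 359.6]
ee_rot: [-179.5, 0.0, -52.6]
force: [-0.0, 0.1, -3.6]
gripper_width: 56.1
```

Call:
jog_arm:
  series:
    - [[0, 0, 0], [0, 0, 0], 0.4]
    - [[0, 0, -10], [0, 0, 0], 0.4]
    - [[0, 0, -30], [0, 0, 0], 0.4]
    - [[0, 0, -45], [0, 0, 0], 0.4]
    - [[0, 0, -50], [0, 0, 0], 0.4]

```text
time_s: 43.23
ee_pos: [602.1, -41.5, 306.5]
ee_rot: [-179.8, 0.3, -52.5]
force: [-0.4, 0.6, -3.2]
gripper_width: 56.5
```

Call:
jog_arm:
  series:
    - [[0, 0, 0], [0, 0, 0], 0.4]
    - [[0, 0, 0], [0, 0, 0], 0.4]
    - [[0, 0, 0], [0, 0, 0], 0.4]
    - [[0, 0, 0], [0, 0, 0], 0.4]
    - [[0, 0, 0], [0, 0, 0], 0.4]

```text
time_s: 43.65
ee_pos: [602.4, -41.3, 307.4]
ee_rot: [-179.7, 0.2, -52.5]
force: [0.1, -0.3, -3.3]
gripper_width: 55.7
```

```bash
python3 -c "
from h import *
need(603.6,-42.3,258.3,-52.6)"
```

```text
shift [  1.2  -1.  -49.1] turn [-0.0065  0.0016 -0.0021] q [-5. 25. 94.  0. 61. 47.]
```

Call:
jog_arm:
  series:
    - [[1.2, -1, -10], [-0.006, 0.001, -0.002], 0.4]
    - [[1.2, -1, -20], [-0.006, 0.001, -0.002], 0.4]
    - [[1.2, -1, -30], [-0.006, 0.001, -0.002], 0.4]
    - [[1.2, -1, -40], [-0.006, 0.001, -0.002], 0.4]
    - [[1.2, -1, -42], [-0.006, 0.001, -0.002], 0.4]

```text
time_s: 44.07
ee_pos: [602.8, -42.3, 262.5]
ee_rot: [179.8, 0.2, -52.6]
force: [0.1, 0.8, -3.1]
gripper_width: 55.8
```

```bash
python3 -c "
from h import *
need(603.6,-42.3,258.3,-52.6)"
```

```text
shift [ 0.8  0.  -4.2] turn [-0.0009 -0.0045 -0.    ] q [-5. 28. 97.  0. 56. 47.]
```

Call:
jog_arm:
  series:
    - [[0.6, 0, -0.5], [-0.001, -0.004, 0], 0.4]
    - [[0.6, 0, -1.5], [-0.001, -0.004, 0], 0.4]
    - [[0.6, 0, -2.5], [-0.001, -0.004, 0], 0.4]
    - [[0.6, 0, -3.5], [-0.001, -0.004, 0], 0.4]
    - [[0.6, 0, -4], [-0.001, -0.004, 0], 0.4]

```text
time_s: 44.48
ee_pos: [603.5, -42.3, 258.8]
ee_rot: [-180.0, -0.0, -52.6]
force: [-0.3, -0.3, -2.6]
gripper_width: 55.9
```

Call:
jog_arm:
  series:
    - [[0, 0, -0.5], [0, 0, 0], 0.4]
    - [[0, 0, -1], [0, 0, 0], 0.4]
    - [[0, 0, -1.5], [0, 0, 0], 0.4]
    - [[0, 0, -2], [0, 0, 0], 0.4]
    - [[0, 0, -2], [0, 0, 0], 0.4]

```text
time_s: 44.9
ee_pos: [603.6, -42.3, 258.2]
ee_rot: [-179.9, -0.1, -52.6]
force: [-1.3, 0.1, 5.4]
gripper_width: 56.2
```

Call:
jog_arm:
  series:
    - [[0, 0, 0.2], [0, 0, 0], 0.65]
    - [[0, 0, 0.2], [0, 0, 0], 0.75]
    - [[0, 0, 0.2], [0, 0, 0], 1]
    - [[0, 0, 0.2], [0, 0, 0], 1]
    - [[0, 0, 0.2], [0, 0, 0], 1]

```text
time_s: 45.32
ee_pos: [603.6, -42.3, 258.3]
ee_rot: [-179.9, -0.1, -52.6]
force: [0.7, 0.0, -0.1]
gripper_width: 83.3
```

Call:
jog_arm:
  series:
    - [[0, 0, 0.5], [0, 0, 0], 1]
    - [[0, 0, 15], [0, 0, 0], 1]
    - [[0, 0, 45], [0, 0, 0], 1]
    - [[0, 0, 80], [0, 0, 0], 1]
    - [[0, 0, 98], [0, 0, 0], 1]

```text
time_s: 45.73
ee_pos: [604.2, -42.4, 359.9]
ee_rot: [-179.7, -0.2, -52.6]
force: [0.8, -0.5, -0.0]
gripper_width: 91.4
```

Call:
jog_arm:
  series:
    - [[-1, 41, 0], [0, 0, -0.06], 1]
    - [[-3, 82, 0], [0, 0, -0.12], 1]
    - [[-6, 123, 0], [0, 0, -0.18], 1]
    - [[-8, 164, 0], [0, 0, -0.24], 1]
    - [[-10, 205, 0], [0, 0, -0.294], 1]

```text
time_s: 46.15
ee_pos: [593.7, 164.3, 360.1]
ee_rot: [-179.7, -0.3, -69.6]
force: [0.7, -0.7, -0.7]
gripper_width: 91.1
```

Call:
jog_arm:
  series:
    - [[-1, 41, 0], [0, 0, 0], 1]
    - [[-3, 82, 0], [0, 0, 0], 1]
    - [[-6, 123, 0], [0, 0, 0], 1]
    - [[-8, 164, 0], [0, 0, 0], 1]
    - [[-10, 205, 0], [0, 0, 0], 1]

```text
time_s: 46.57
ee_pos: [583.2, 371.4, 360.0]
ee_rot: [-179.7, -0.3, -69.6]
force: [1.4, 0.2, -0.7]
gripper_width: 91.5
```

Call:
jog_arm:
  series:
    - [[0, 4, 0], [0, 0, 0], 1]
    - [[0, 4, 0], [0, 0, 0], 1]
    - [[0, 4, -10], [0, 0, 0], 1]
    - [[0, 4, -25], [0, 0, 0], 1]
    - [[0, 4, -30], [0, 0, 0], 1]

```text
time_s: 46.98
ee_pos: [583.1, 373.2, 327.4]
ee_rot: [-180.0, -0.3, -69.7]
force: [0.3, 0.2, -0.5]
gripper_width: 91.1
```

```bash
python3 -c "
from h import *
need(584,373.9,248,-69.4)
g=grab('top','top16');crop(g,'t16',175,140,325,280,5)"
```

```text
shift [  0.9   0.7 -79.4] turn [0.0055 0.0027 0.0059] q [ 32.  32.  79.  -0.  69. 102.]
```

View pics/t16.png

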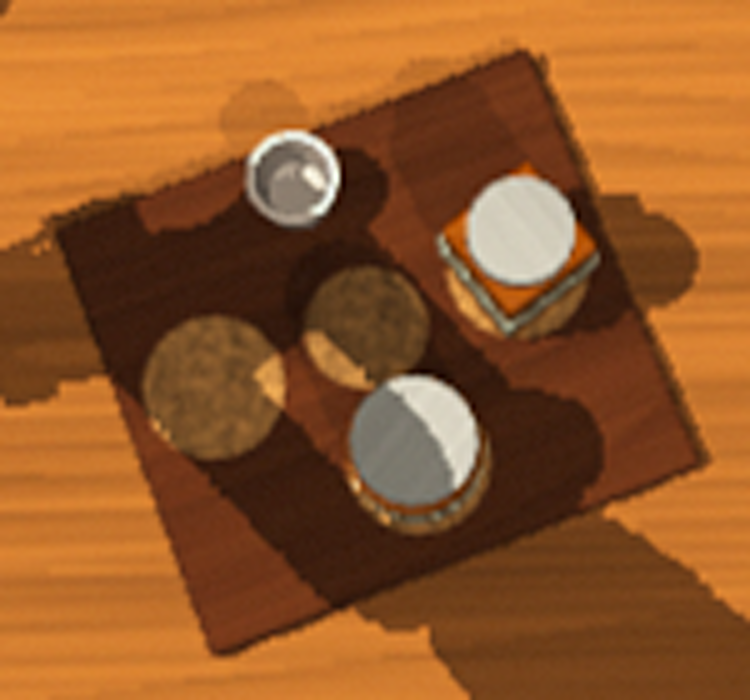

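The square jar's lid is at (521,231), against (525,231) at the start, so it is within about 1.5 mm. Now the slim jar.

Call:
jog_arm:
  series:
    - [[0.9, 0.7, -10], [0.005, 0.003, 0.005], 1]
    - [[0.9, 0.7, -22], [0.005, 0.003, 0.005], 1]
    - [[0.9, 0.7, -34], [0.005, 0.003, 0.005], 1]
    - [[0.9, 0.7, -40], [0.005, 0.003, 0.005], 1]
    - [[0.9, 0.7, -40], [0.005, 0.003, 0.005], 1]

```text
time_s: 47.45
ee_pos: [583.6, 373.4, 284.4]
ee_rot: [179.7, -0.1, -69.5]
force: [0.8, -0.5, -0.5]
gripper_width: 91.8
```

```bash
python3 -c "
from h import *
need(584,373.9,248,-69.4)"
```

```text
shift [  0.4   0.5 -36.4] turn [ 0.0032 -0.005   0.0013] q [ 32.  34.  82.  -0.  65. 101.]
```

Call:
jog_arm:
  series:
    - [[0.4, 0.5, -10], [0.003, -0.004, 0.001], 1]
    - [[0.4, 0.5, -20], [0.003, -0.004, 0.001], 1]
    - [[0.4, 0.5, -30], [0.003, -0.004, 0.001], 1]
    - [[0.4, 0.5, -36], [0.003, -0.004, 0.001], 1]
    - [[0.4, 0.5, -36], [0.003, -0.004, 0.001], 1]

```text
time_s: 47.87
ee_pos: [583.6, 373.7, 246.5]
ee_rot: [179.8, -0.0, -69.4]
force: [0.3, -0.0, -0.8]
gripper_width: 91.0
```

Call:
jog_arm:
  series:
    - [[0, 0, 0], [0, 0, 0], 0.7]
    - [[0, 0, 0], [0, 0, 0], 0.6]
    - [[0, 0, 0], [0, 0, 0], 0.5]
    - [[0, 0, 0], [0, 0, 0], 0.4]
    - [[0, 0, 0], [0, 0, 0], 0.3]
  squeeze: 22

```text
time_s: 48.28
ee_pos: [583.7, 373.7, 247.0]
ee_rot: [179.8, -0.0, -69.4]
force: [0.2, -0.8, 0.1]
gripper_width: 60.6
```

Call:
jog_arm:
  series:
    - [[0, 0, 0], [0, 0, 0], 0.3]
    - [[0, 0, 0], [0, 0, 0], 0.3]
    - [[0, 0, 0], [0, 0, 0], 0.3]
    - [[0, 0, 0], [0, 0, 0], 0.3]
    - [[0, 0, 0], [0, 0, 0], 0.3]

```text
time_s: 48.7
ee_pos: [583.7, 373.9, 247.4]
ee_rot: [179.8, -0.0, -69.4]
force: [0.0, -0.1, 1.0]
gripper_width: 47.7
```

Call:
jog_arm:
  series:
    - [[0, 0, 10], [0, 0, 0], 0.3]
    - [[0, 0, 40], [0, 0, 0], 0.3]
    - [[0, 0, 70], [0, 0, 0], 0.3]
    - [[-3, -20, 85], [0, 0, 0], 0.3]
    - [[-9, -58, 85], [0, 0, 0], 0.3]

```text
time_s: 49.12
ee_pos: [575.7, 318.7, 337.0]
ee_rot: [-179.5, 0.2, -69.2]
force: [1.2, 0.2, -2.2]
gripper_width: 47.5
```

Call:
jog_arm:
  series:
    - [[-6, -40, 0], [0, 0, 0], 0.3]
    - [[-12, -80, 0], [0, 0, 0], 0.3]
    - [[-18, -120, 0], [0, 0, 0], 0.3]
    - [[-25, -160, 0], [0, 0, 0], 0.3]
    - [[-28, -193, 0], [0, 0, 0], 0.3]

```text
time_s: 49.53
ee_pos: [546.2, 123.2, 337.0]
ee_rot: [-179.7, 0.1, -69.2]
force: [-0.3, 0.2, -3.1]
gripper_width: 47.8
```

Call:
jog_arm:
  series:
    - [[0, 0, 0], [0, 0, 0], 0.3]
    - [[0, 0, -10], [0, 0, 0], 0.3]
    - [[0, 0, -25], [0, 0, 0], 0.3]
    - [[0, 0, -35], [0, 0, 0], 0.3]
    - [[0, 0, -35], [0, 0, 0], 0.3]

```text
time_s: 49.95
ee_pos: [545.4, 124.0, 299.1]
ee_rot: [-180.0, 0.2, -69.2]
force: [-0.3, 0.8, -3.0]
gripper_width: 47.7
```

Call:
jog_arm:
  series:
    - [[0, 0, 0], [0, 0, 0], 0.3]
    - [[0, 0, 0], [0, 0, 0], 0.3]
    - [[0, 0, 0], [0, 0, 0], 0.3]
    - [[0, 0, 0], [0, 0, 0], 0.3]
    - [[0, 0, 0], [0, 0, 0], 0.3]

```text
time_s: 50.37
ee_pos: [545.6, 124.2, 299.6]
ee_rot: [-179.9, 0.2, -69.1]
force: [-0.8, 0.1, -3.7]
gripper_width: 48.0
```

```bash
python3 -c "
from h import *
need(545.5,117.2,259.6,-69.4)"
```

```text
shift [ -0.1  -7.  -40. ] turn [-0.0037 -0.     -0.0046] q [ 12.  22. 101.   0.  58.  81.]
```

Call:
jog_arm:
  series:
    - [[0, -7, 0], [-0.004, 0, -0.004], 0.3]
    - [[0, -7, -10], [-0.004, 0, -0.004], 0.3]
    - [[0, -7, -22], [-0.004, 0, -0.004], 0.3]
    - [[0, -7, -32], [-0.004, 0, -0.004], 0.3]
    - [[0, -7, -33], [-0.004, 0, -0.004], 0.3]

```text
time_s: 50.78
ee_pos: [544.7, 116.8, 264.2]
ee_rot: [179.7, 0.0, -69.4]
force: [0.3, 0.0, -3.0]
gripper_width: 47.3
```

```bash
python3 -c "
from h import *
need(545.6,117.2,259.6,-69.4)"
```

```text
shift [ 0.9  0.4 -4.6] turn [ 0.0012 -0.0047 -0.0002] q [ 11.  24. 103.  -0.  53.  80.]
```

Call:
jog_arm:
  series:
    - [[0.7, 0.4, -0.5], [0.001, -0.004, 0], 0.3]
    - [[0.7, 0.4, -1.5], [0.001, -0.004, 0], 0.3]
    - [[0.7, 0.4, -2.5], [0.001, -0.004, 0], 0.3]
    - [[0.7, 0.4, -3.5], [0.001, -0.004, 0], 0.3]
    - [[0.7, 0.4, -4], [0.001, -0.004, 0], 0.3]

```text
time_s: 51.2
ee_pos: [545.5, 117.3, 260.4]
ee_rot: [180.0, -0.0, -69.4]
force: [-0.8, -0.1, -2.0]
gripper_width: 47.2
```

Call:
jog_arm:
  series:
    - [[0, 0, -0.5], [0, 0, 0], 0.3]
    - [[0, 0, -1], [0, 0, 0], 0.3]
    - [[0, 0, -1.5], [0, 0, 0], 0.3]
    - [[0, 0, -2], [0, 0, 0], 0.3]
    - [[0, 0, -2], [0, 0, 0], 0.3]

```text
time_s: 51.62
ee_pos: [545.7, 117.4, 259.3]
ee_rot: [-179.9, -0.0, -69.4]
force: [-1.4, 0.2, 4.6]
gripper_width: 47.6
```

Contact. Release, rise and clear away.

Call:
jog_arm:
  series:
    - [[0, 0, 0.2], [0, 0, 0], 0.55]
    - [[0, 0, 0.2], [0, 0, 0], 0.7]
    - [[0, 0, 0.2], [0, 0, 0], 1]
    - [[0, 0, 0.2], [0, 0, 0], 1]
    - [[0, 0, 0.2], [0, 0, 0], 1]

```text
time_s: 52.03
ee_pos: [545.7, 117.3, 259.4]
ee_rot: [-179.9, -0.0, -69.4]
force: [0.0, -0.2, -0.7]
gripper_width: 74.1
```

Call:
jog_arm:
  series:
    - [[0, 0, 0.5], [0, 0, 0], 1]
    - [[0, 0, 10], [0, 0, 0], 1]
    - [[0, 0, 35], [0, 0, 0], 1]
    - [[0, 0, 70], [0, 0, 0], 1]
    - [[0, 0, 100], [0, 0, 0], 1]

```text
time_s: 52.45
ee_pos: [545.6, 117.3, 361.4]
ee_rot: [-179.9, -0.0, -69.4]
force: [1.4, -1.1, 0.8]
gripper_width: 91.7
```

Call:
jog_arm:
  series:
    - [[-15, 35, 0], [0, 0, 0], 1]
    - [[-30, 70, 0], [0, 0, 0], 1]
    - [[-45, 105, 0], [0, 0, 0], 1]
    - [[-60, 140, 0], [0, 0, 0], 1]
    - [[-75, 175, 0], [0, 0, 0], 1]

```text
time_s: 52.87
ee_pos: [469.6, 293.6, 362.4]
ee_rot: [-179.9, -0.0, -69.4]
force: [0.7, 0.4, -0.5]
gripper_width: 91.5
```

Call:
jog_arm:
  series:
    - [[-10, 30, 0], [0, 0, 0], 1]
    - [[-20, 60, 0], [0, 0, 0], 1]
    - [[-25, 75, 0], [0, 0, 0], 1]
    - [[-25, 75, 0], [0, 0, 0], 1]
    - [[-25, 75, 0], [0, 0, 0], 1]

```text
time_s: 53.28
ee_pos: [444.3, 369.1, 362.8]
ee_rot: [-179.8, -0.0, -69.3]
force: [-0.3, -0.1, 0.4]
gripper_width: 91.3
```

Run:
```python
from h import *
g=grab('top','top20');crop(g,'t20',175,140,325,280,5)
g=grab('scene','scene20')
```

```text
(no output)
```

View pics/t20.png

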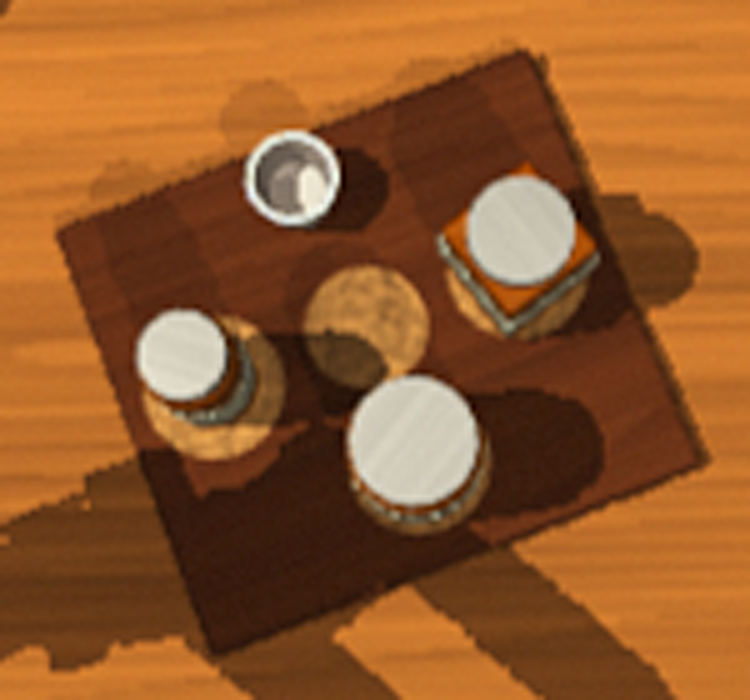

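View pics/scene20.png

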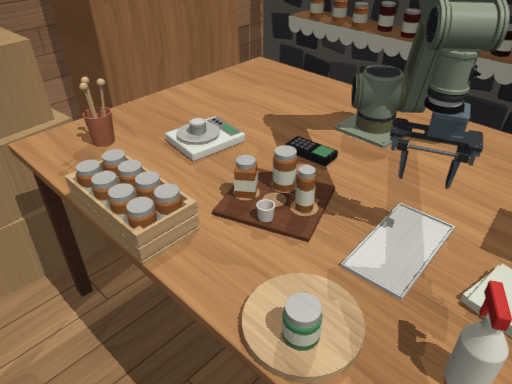

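```bash
python3 -c "
from h import *
print(env.job_done(), telemetry.state()['time_s'])"
```

```text
the job is handed in; nothing more can be done
the job is handed in; nothing more can be done
```

I moved all three jars to the tray and set the tin on the scale. Then I put each jar back upright on its own cork round and handed the job in at about 53 s.

- **Jars:** in the last top picture, the lids are within about 1–1.5 mm of where they started. All three stand upright.
- **Tin:** it measured about 2 mm from the centre of the scale's pan and is still on the scale.
- **Cup:** it shows at the same pixel position as at the start.
- **Forces:** the highest wrist force component I read was about 13 N, when the tin touched the pan. Nothing was dropped or knocked over.

One check disagreed. The scene camera's positions were about 10 mm off from the top camera's, with the fingertips showing the same offset. I took positions from the top camera and the recorded grasp poses, and used the scene camera only for relative checks.

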